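Pack and clamp shut the lunch tin

ROBOT

A 6-joint arm with a two-finger parallel gripper is mounted at the origin on the work surface. World frame = base frame: x ahead of the robot, y to its left, z up, the work surface at z = 0. Lengths are in m, angles in rad, forces in N, time in s.
With the tool pointing down it reaches from about 0.35 to 0.875 m from the base axis. Payload 4.2 kg.
Tool frame: the origin (TCP) lies at the very end of the fingers, on their centre line; the grasp point (between the pads) lies 19 mm behind it; z points along the fingers, y is the direction in which the jaws open and shut (so a half turn about z gives the same grasp; the last joint's range is limited). The gripper opens to 87 mm and grips with 3 to 60 N. Pads are 19 mm wide; open, the fingers measure 117 mm over their backs; the gripper's body (75 mm by 190 mm) begins 51 mm behind the grasp point.
Start: joints at [-0.847, 0.385, 0.008, 0, -1.194, -0.259], TCP at [0.28, -0.559, 0.223] pointing down, gripper open.
Joint ranges: [-3.14, 3.14], [-1.21, 2.06], [-1.07, 1.41], [-3.16, 2.05], [-2.99, -0.16], [-3.1, 3.1]. Speed limits (rad/s): [2.79, 2.79, 3.14, 3.14, 3.14, 3.14].

INTERFACE

Orientations are given as a unit quaternion [x, y, z, w].
In Python, from workcell import ctrl gives the robot as it stands.
- The arm moves only by the tool arm_command, never from a script. Its argument "increments" is one flat list of numbers, 7 for each row, row after row: the opening, from 0 (shut) to 1 (fully open), then the shift along the tool's x, y, z in mm, then the turn, a rotation vector about the tool's x, y, z in rad. In form: [hand, x, y, z, wx, wy, wz, hand, x, y, z, wx, wy, wz, ...]. A call has 1 to 20 rows; each row is the pose to reach, as a shift and turn from the pose measured when the call began, along the tool's axes at that moment; what a row does not reach only later rows make up. A row lasts 1/12 s, in which the tool goes at most 41.7 mm and 7.16 degrees, less where a joint would pass 70% of its speed; a pose out of reach is approached as far as the arm can. A call with a gripper value outside its range is refused whole. The fingers move at their own pace and stop on an object; "grip_force" is the grip in N (left out, the last holds). Time passes only in rows, so rows that repeat a pose let the fingers close. It gives the time, the measured TCP pose, the force and the opening at its end, in the units of the state.
- ctrl.sense(): the state, without advancing time (a new reading comes with each control period).
- ctrl.snapshot(name): name is "scene" or "side" or "wrist"; returns the picture (400x640x3 uint8, blue, green, red); there is no depth.
- ctrl.calibration(name): a dict with "mtx" (3x3 intrinsics, pixels), "camera_from_world" (4x4, takes a point from world to camera coordinates); the wrist camera has in their place "hand_eye" (4x4, takes a point from camera to tool coordinates, whose origin is the TCP and whose axes are the flange's). Camera axes: x right, y down, z forward; pixel columns grow to the right and rows downward; lengths in m; the calibration is good to about 2 mm. A picture is of the moment at which its call begins: read the wrist's pose just before it. calibration takes no time and is no camera call.
- ctrl.close_job(): hands the job in, once; it reports no verdict.
The state is a dict: "clock": time; "qpos": joint angles; "dq": joint speeds; "tau": joint torques, N m; "tool_pos": TCP position; "tool_rot": TCP orientation; "force": force on the tool from outside, world axes, zero at the start; "moment": the same for the moment, N m; "width": finger opening in m.
Only numpy, scipy, OpenCV 4.12 (cv2) and the standard library are available. Lean on these libraries where they do the work, as an engineer would, in place of code of your own. Each camera call takes 0.05 s, during which the arm holds its last target.

TASK

Pack the lunch: put every small sealed dip pot and snack tub that is out on the bench into the black lunch tin, then shut the tin's hinged lid fully. Only once the lid is down, turn both captive wing nuts on the front of the tin clockwise as far as they go, so that their red tongues swing round over the lid; leave everything else on the bench where it stands.

Things in the scene. Friction and masses are not known exactly. Their poses are not given: they have to be found in the camera images.
- tin: black lunch tin that stays put on the bench, open on top; outside 160 (its x) x 280 (its y) x 70 mm tall, walls and floor 6 mm thick. Origin: centre of its underside; z up, -x is its front (wing nut side, towards the robot), +x the hinge side. The two nuts stand on brackets that reach 46 mm out from the front wall at y = +-75 mm, tops at 78 mm height
- lid (a joint): angle of the tin's flat black lid about its hinge along the top of the +x wall, rad: 0 = shut flat on the tin, about 1.6 = standing upright; a stiff hinge, it stays where it is left. The lid is 160 mm (hinge to free edge) x 280 x 8 mm thick, no handle; shut, its top is at 78.5 mm height
- lid_hinge (a point): middle of the lid's hinge line, 70.5 mm above the tin's underside
- lid_edge (a point): middle of the lid's free edge, on its outer face (the top when shut), 160 mm from the hinge
- nut_left (a joint): captive wing nut at the tin's left (+y) front corner, turning about an upright axis: angle in rad. 0 = its red clamp tongue points away from the lid (tin's -x, towards the robot); grows as the nut turns clockwise seen from above; 3.14 = the stop, tongue pointing to the tin's +x, over the shut lid. The steel wing is a bar 40 mm long, 12 mm thick and 26 mm tall, in line with the tongue
- nut_right (a joint): captive wing nut at the tin's right (-y) front corner, turning about an upright axis: angle in rad. 0 = its red clamp tongue points away from the lid (tin's -x, towards the robot); grows as the nut turns clockwise seen from above; 3.14 = the stop, tongue pointing to the tin's +x, over the shut lid. The steel wing is a bar 40 mm long, 12 mm thick and 26 mm tall, in line with the tongue
- nut_left_grip (a point): on the left nut's axis, in its wing 107 mm above the tin's underside (the wing spans 90 to 116 mm, the tongue lies below it at 82 to 86 mm); its x axis points away from the tongue
- nut_right_grip (a point): the same for the right nut
- nut_left_tongue (a point): tip of the left nut's red clamp tongue (14 mm wide, 4 mm thick), 58 mm from the nut's axis
- nut_right_tongue (a point): the same for the right nut
- dip_pot_a: small round aluminium dip pot, sealed with a red lid; 48 mm diameter, 38 mm tall, about 70 g; a tab on the lid sticks out 10 mm along the pot's own +x at 34 mm height (14 mm wide, 4 mm thick). Origin: centre of its underside, z up. To be packed; may be absent
- dip_pot_b: small round aluminium dip pot, sealed with a yellow lid; 48 mm diameter, 38 mm tall, about 70 g; a tab on the lid sticks out 10 mm along the pot's own +x at 34 mm height (14 mm wide, 4 mm thick). Origin: centre of its underside, z up. To be packed; may be absent
- snack_tub_a: small square white plastic snack tub, sealed with a green lid; 48 x 48 mm, 38 mm tall, about 90 g. Origin: centre of its underside, z up, sides along its x and y. To be packed; may be absent
- snack_tub_b: small square white plastic snack tub, sealed with a blue lid; 48 x 48 mm, 38 mm tall, about 90 g. Origin: centre of its underside, z up, sides along its x and y. To be packed; may be absent
- snack_tub_c: small square white plastic snack tub, sealed with a orange lid; 48 x 48 mm, 38 mm tall, about 90 g. Origin: centre of its underside, z up, sides along its x and y. To be packed; may be absent
- spice_tin: bystander: plain brass-coloured spice tin, 36 mm diameter, 45 mm tall. Origin: centre of its underside
- red_bowl: bystander: red silicone bowl, 120 mm across, 45 mm tall. Origin: centre of its underside
- snap_cup: bystander: clear plastic cup with an orange snap lid, 76 mm across, 97 mm tall. Origin: centre of its underside
- mug: bystander: blue mug, 80 mm across, 90 mm tall, handle at its +y. Origin: centre of its underside
- bottle: bystander: steel drink bottle, 66 mm diameter, 200 mm tall. Origin: centre of its underside
- spoon: bystander: steel spoon, 160 mm long, lying flat along its x. Origin: underside, near its middle

How it is judged:
By the outcome, as a careful person would: the job done as asked, in the order asked, and still so for the second after the job is handed in, with the robot touching nothing.
Of dip_pot_a, dip_pot_b, snack_tub_a, snack_tub_b, snack_tub_c only 3 to 5 are there at a start; the rules pass over those that are not, and their reading is None.
At some moment in a run one of dip_pot_a, dip_pot_b, snack_tub_a, snack_tub_b, snack_tub_c may be knocked a few centimetres aside while the robot is not near it.
Once in a run the grip may slacken for a moment while it holds something.
It also fails if it takes over 210 s, if anything falls off the work surface, if the arm or the gripper's body presses on something with over 40 N, if the wrist force passes 120 N, or if a joint passes its speed limit or range.

## Working session

There is one attempt and no reset: what is moved stays moved. The work goes in short steps, Python scripts to look and compute and a tool call to move; the robot and the scene stay as the last step left them, time stands still between calls to the robot, and variables do not carry over. Pictures are saved under pics/ and viewed, and the job is handed in when it is done.

Besides the shell and the picture viewer there is one more tool, called after "Emit:" as a command line: name --argument value ..., lists and objects as JSON in quotes. arm_command: Moves the arm, as the interface text tells. Its arguments: {"type":"object","properties":{"increments":{"type":"array","items":{"type":"number"}},"grip_force":{"type":"number"}},"required":["increments"]}

```bash
ls; mkdir -p pics
python3 - <<'E'
from workcell import ctrl
import cv2,numpy as np
print(ctrl.sense())
for n in ("scene","side","wrist"):
    cv2.imwrite(f"pics/{n}0.png",ctrl.snapshot(n)); print(n,ctrl.calibration(n))
E
```

```text
pics
{'clock': 0.0, 'qpos': array([-8.47358538e-01,  3.85557541e-01,  6.62206527e-03, -5.44493811e-04,
       -1.19397413e+00, -2.58612261e-01]), 'dq': array([-3.52368105e-04,  5.34912645e-05, -1.21734509e-03,  6.26337317e-04,
        3.21297274e-03,  5.02025274e-04]), 'tau': array([ 2.89876689e-04, -3.90667999e+01,  1.87410271e+01,  4.21979874e+00,
        1.10823297e-02, -2.05463721e-04]), 'tool_pos': array([ 0.2799311 , -0.55813018,  0.22145078]), 'tool_rot': array([-2.30228203e-01,  9.73136061e-01,  1.05111235e-03, -2.75093682e-04]), 'force': array([ 0.92815736, -0.90336765,  0.68634686]), 'moment': array([-0.00291373, -0.0112058 , -0.00183541]), 'width': 0.08714459706871966}
scene {'mtx': array([[420.51687022,   0.        , 322.02711344],
       [  0.        , 420.51687022, 205.47574539],
       [  0.        ,   0.        ,   1.        ]]), 'camera_from_world': array([[ 0.1020679 ,  0.99476112, -0.00569766, -0.06435064],
       [ 0.6404327 , -0.07009245, -0.76480913, -0.29234157],
       [-0.76120175,  0.07441349, -0.64423173,  1.55898245],
       [ 0.        ,  0.        ,  0. 
[... 282 characters left out ...]
[-0.22352145,  0.49901331, -0.83727168,  0.19530852],
       [ 0.31286725, -0.77681695, -0.54650665,  1.01986131],
       [ 0.        ,  0.        ,  0.        ,  1.        ]])}
wrist {'mtx': array([[300.52975735,   0.        , 321.71382188],
       [  0.        , 300.52975735, 199.31368968],
       [  0.        ,   0.        ,   1.        ]]), 'hand_eye': array([[ 1.06056777e-03, -9.68011751e-01, -2.50902619e-01,
         6.79535270e-02],
       [ 9.99999377e-01,  1.11409816e-03, -7.13145322e-05,
         4.13380998e-04],
       [ 3.48563452e-04, -2.50902387e-01,  9.68012330e-01,
        -1.60783870e-01],
       [ 0.00000000e+00,  0.00000000e+00,  0.00000000e+00,
         1.00000000e+00]])}
```

View pics/scene0.png

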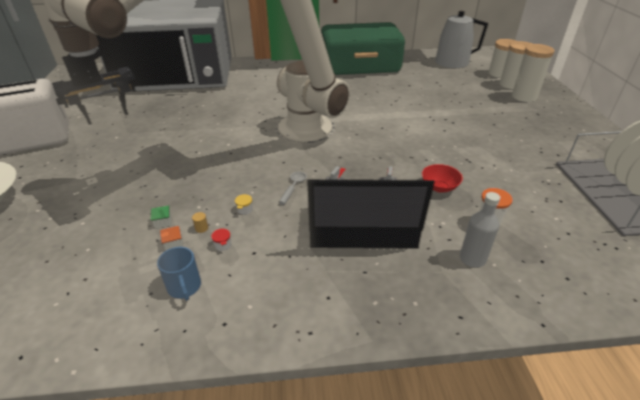

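View pics/side0.png

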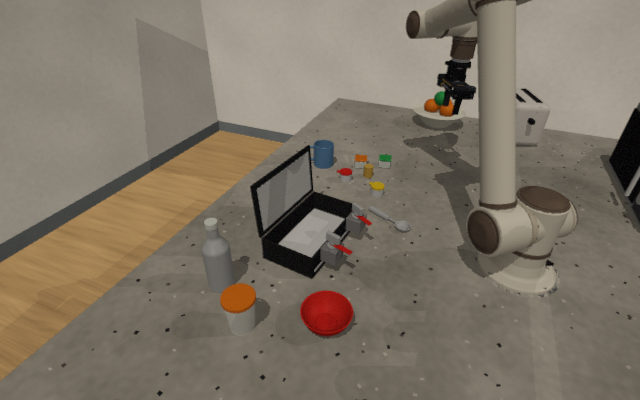

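View pics/wrist0.png

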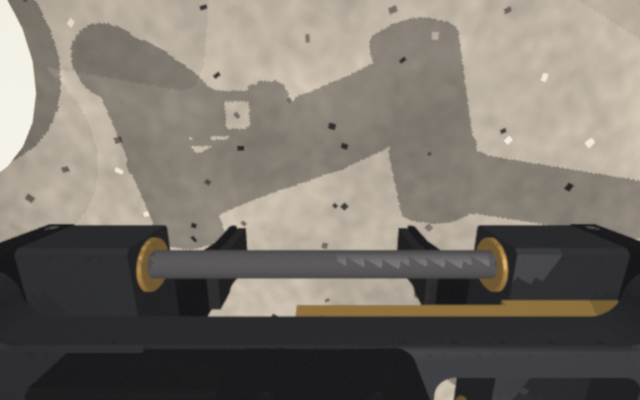

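Scene view: green lid (160,213), orange (170,235), yellow (243,202), red (221,236), brass tin (200,222), and tin with upright lid (310–432,180–248). I see no blue lid yet. Zooming in.

```bash
cat > h.py <<'E'
from workcell import ctrl
import cv2,numpy as np
from scipy.spatial.transform import Rotation as R
def cam(name,st=None):
    c=ctrl.calibration(name); K=np.array(c["mtx"])
    if name=="wrist":
        T=np.eye(4); T[:3,:3]=R.from_quat(st["tool_rot"]).as_matrix(); T[:3,3]=st["tool_pos"]
        return K,np.linalg.inv(T@np.array(c["hand_eye"]))
    return K,np.array(c["camera_from_world"])
def back(name,uv,z,st=None):
    K,C=cam(name,st); W=np.linalg.inv(C)
    d=W[:3,:3]@np.linalg.inv(K)@np.array([uv[0],uv[1],1.]); o=W[:3,3]
    return o+d*(z-o[2])/d[2]
def proj(name,P,st=None):
    K,C=cam(name,st); P=np.atleast_2d(P); c=P@C[:3,:3].T+C[:3,3]; p=c@K.T
    return p[:,:2]/p[:,2:]
def snap(name,tag,crop=None,s=1):
    st=ctrl.sense(); im=ctrl.snapshot(name); cv2.imwrite(f"pics/{tag}_raw.png",im)
    np.savez(f"pics/{tag}.npz",pos=st["tool_pos"],rot=st["tool_rot"])
    if crop: x0,y0,x1,y1=crop; im=im[y0:y1,x0:x1]
    if s!=1: im=cv2.resize(im,None,fx=s,fy=s,interpolation=cv2.INTER_CUBIC)
    cv2.imwrite(f"pics/{tag}.png",im); return st,im
def load(tag):
    d=np.load(f"pics/{tag}.npz"); return dict(tool_pos=d["pos"],tool_rot=d["rot"]),cv2.imread(f"pics/{tag}_raw.png")
def goto(pos,yaw=None,st=None):
    """shift/turn in tool axes; yaw: world angle of tool x axis, tool down"""
    st=st or ctrl.sense(); r0=R.from_quat(st["tool_rot"])
    sh=r0.inv().apply(np.array(pos)-st["tool_pos"])*1000
    if yaw is None: rv=np.zeros(3)
    else:
        c,s=np.cos(yaw),np.sin(yaw)
        r1=R.from_matrix(np.array([[c,s,0],[s,-c,0],[0,0,-1]]).T)
        rv=(r0.inv()*r1).as_rotvec()
    return np.round(sh,1),np.round(rv,3)
E
python3 - <<'E'
from h import *
a=cv2.imread("pics/scene0.png"); b=cv2.imread("pics/side0.png")
cv2.imwrite("pics/z1.png",cv2.resize(a[170:300,130:330],None,fx=4,fy=4,interpolation=cv2.INTER_CUBIC))
cv2.imwrite("pics/z2.png",cv2.resize(b[130:290,240:440],None,fx=3.7,fy=3.7,interpolation=cv2.INTER_CUBIC))
for n,uv in dict(green=(160,213),orange=(170,235),yellow=(243,202),red=(221,236)).items(): print(n,back("scene",uv,.038))
for n,uv in dict(green=(385,157),orange=(361,158),yellow=(377,185),red=(345,172)).items(): print(n,back("side",uv,.038))
E
```

```text
green [ 0.48712486 -0.42360588  0.038     ]
orange [ 0.57700201 -0.38202319  0.038     ]
yellow [ 0.46459313 -0.20299348  0.038     ]
red [ 0.59466735 -0.25284046  0.038     ]
green [ 0.48032452 -0.42895126  0.038     ]
orange [ 0.56578683 -0.38032601  0.038     ]
yellow [ 0.45166666 -0.20518718  0.038     ]
red [ 0.58589744 -0.24658688  0.038     ]
```

View pics/z1.png

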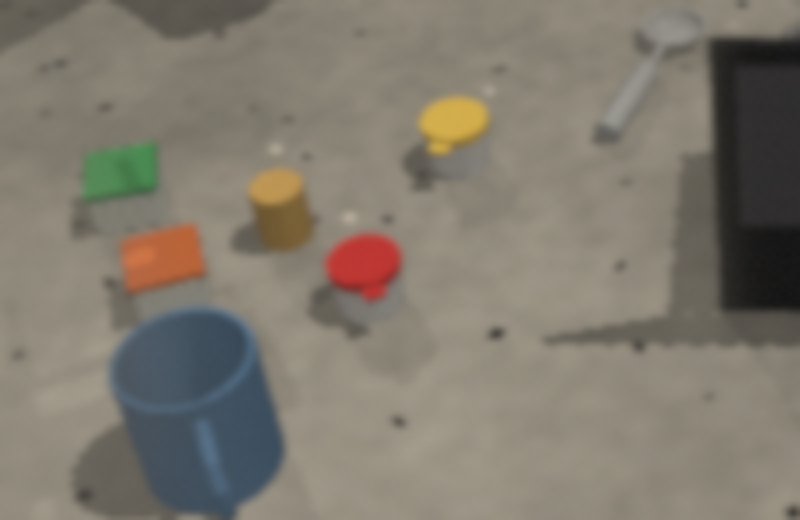

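View pics/z2.png

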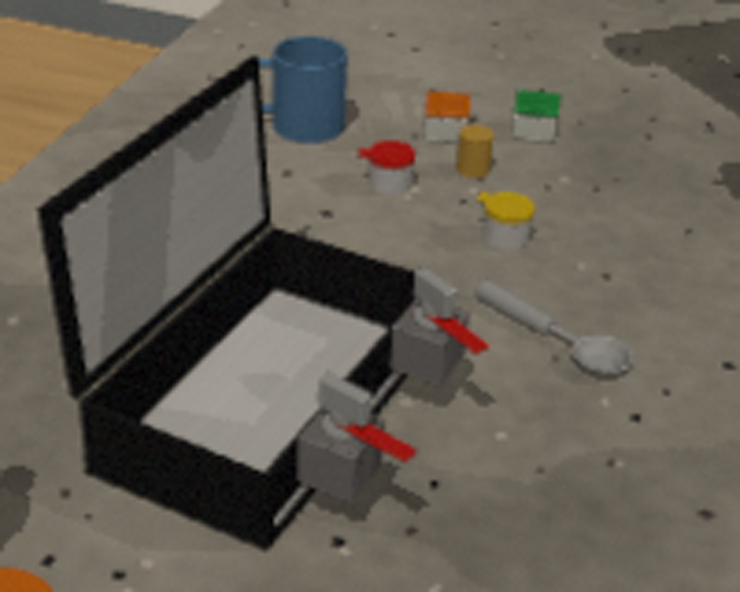

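Run:
```python
from h import *
from scipy.optimize import least_squares
# tin points: (cam, local, uv)
z=lambda u,v:(u/3.7+240-.4,v/3.7+130-.4)
obs=[("side",(-.08,.14,0),z(268,548)),("side",(.08,.14,0),z(88,472)),("side",(-.08,-.14,.07),z(415,268)),("side",(.08,.14,.07),z(82,400)),
("side",(.08,-.14,.07),z(272,230)),("scene",(.08,-.14,0),(310.5,248)),("scene",(.08,.14,0),(421,248.5)),
("side",(-.126-.058,.075,.084),z(413,453)),("side",(-.126-.058,-.075,.084),z(486,346))]
def T(p,l):
    c,s=np.cos(p[2]),np.sin(p[2]); return np.array([p[0]+c*l[0]-s*l[1],p[1]+s*l[0]+c*l[1],l[2]])
f=lambda p:np.concatenate([proj(n,T(p,l))[0]-np.array(uv) for n,l,uv in obs])
r=least_squares(f,[.6,.05,0],loss="soft_l1"); print(r.x); print(f(r.x).reshape(-1,2).round(1))
for n in("scene","side"): print(n,-cam(n)[1][:3,:3].T@cam(n)[1][:3,3])
```

```text
[ 0.56259635  0.11582915 -0.10019946]
[[-0.9  0.5]
 [-1.9  0.6]
 [ 4.4  2.1]
 [-2.1  0.7]
 [-2.  -1.4]
 [-0.8  1.2]
 [-2.   0.1]
 [ 8.5  0.8]
 [ 9.9 -1.5]]
scene [ 1.38049341 -0.07248675  0.78039381]
side [0.21571371 0.89914717 0.71157105]
```

Run:
```python
from h import *
from scipy.optimize import least_squares
z=lambda u,v:(u/3.7+240-.4,v/3.7+130-.4)
obs=[("side",(-.08,.14,0),z(268,548)),("side",(.08,.14,0),z(88,472)),("side",(-.08,-.14,.07),z(415,268)),("side",(.08,.14,.07),z(82,400)),
("side",(.08,-.14,.07),z(272,230)),("scene",(.08,-.14,0),(310.5,248)),("scene",(.08,.14,0),(421,248.5)),
("side",(-.058,.075,.084),z(413,453)),("side",(-.058,-.075,.084),z(486,346))]
def T(p,l):
    c,s=np.cos(p[2]),np.sin(p[2]); return np.array([p[0]+c*l[0]-s*l[1],p[1]+s*l[0]+c*l[1],l[2]])
def f(p):
    o=[]
    for i,(n,l,uv) in enumerate(obs):
        if i>6: l=(l[0]+p[3],l[1],l[2])
        o.append(proj(n,T(p,l))[0]-np.array(uv))
    return np.concatenate(o)
r=least_squares(f,[.6,.05,0,-.1],loss="soft_l1"); print(r.x); print(f(r.x).reshape(-1,2).round(1))
```

```text
[ 0.55942575  0.11741031 -0.10637908 -0.09987132]
[[-0.4  1.3]
 [-1.3  1. ]
 [ 5.4  2.8]
 [-1.6  1.1]
 [-1.  -1. ]
 [-0.4  0. ]
 [-1.9 -0.6]
 [-0.2 -1.8]
 [ 2.2 -3.4]]
```

Run:
```python
from h import *
print(goto([.56,-.31,.30],np.pi))
```

```text
(array([-361.6,   96.6,  -78.2]), array([ 0.002, -0.   ,  0.465]))
```

Emit:
arm_command --increments '[1, -362, 97, -78, 0, 0, 0.465, 1, -362, 97, -78, 0, 0, 0.465, 1, -362, 97, -78, 0, 0, 0.465, 1, -362, 97, -78, 0, 0, 0.465, 1, -362, 97, -78, 0, 0, 0.465, 1, -362, 97, -78, 0, 0, 0.465, 1, -362, 97, -78, 0, 0, 0.465, 1, -362, 97, -78, 0, 0, 0.465, 1, -362, 97, -78, 0, 0, 0.465, 1, -362, 97, -78, 0, 0, 0.465, 1, -362, 97, -78, 0, 0, 0.465, 1, -362, 97, -78, 0, 0, 0.465]' --grip_force 20

```text
clock: 1.15
tool_pos: [0.5603, -0.3088, 0.2991]
tool_rot: [-0.001, 1.0, 0.001, -0.001]
force: [-0.5, -0.4, -0.1]
width: 0.0867
```

Run:
```python
from h import *
st,_=snap("wrist","w1"); print(st["clock"],st["tool_pos"],st["tool_rot"])
```

```text
1.15 [ 0.56034712 -0.30880159  0.29913243] [-5.98637765e-04  9.99998791e-01  9.61225263e-04 -1.06556391e-03]
```

View pics/w1.png

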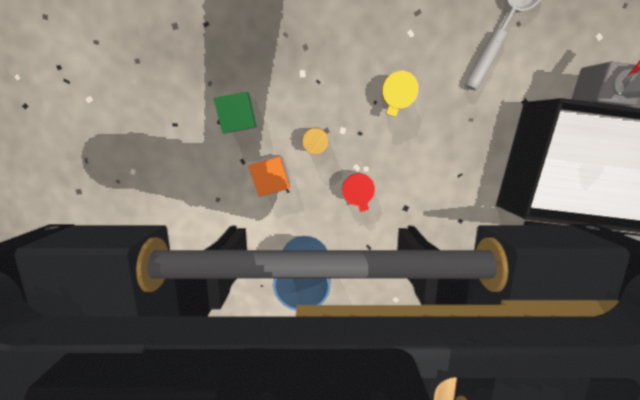

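The wrist view shows green (235,112), orange (269,176), yellow (400,90), red (359,190), the brass spice tin (316,141) and the mug at the bottom. There is no blue lid. Next I measure them.

```bash
cat >> h.py <<'E'
HS=dict(green=((50,90,40),(85,255,255)),orange=((7,150,120),(15,255,255)),yellow=((24,150,120),(32,255,255)),red=((0,170,120),(4,255,255)),spice=((16,110,80),(22,200,255)))
def find(im,c,rows=(0,225),minA=60):
    hsv=cv2.cvtColor(im,cv2.COLOR_BGR2HSV); m=cv2.inRange(hsv,*map(np.array,HS[c])); m[:rows[0]]=0; m[rows[1]:]=0
    cs,_=cv2.findContours(m,cv2.RETR_EXTERNAL,cv2.CHAIN_APPROX_NONE)
    cs=sorted([k for k in cs if cv2.contourArea(k)>minA],key=cv2.contourArea,reverse=True)
    return cs
def measure(st,im,c,z=.038,**kw):
    out=[]
    for k in find(im,c,**kw)[:2]:
        P=np.array([back("wrist",p[0]+.0,z,st)[:2] for p in k])
        if c in("green","orange"):
            (cx,cy),(w,h),a=cv2.minAreaRect((P*1000).astype(np.float32)); out.append((c,np.round([cx,cy,w,h,a],1)))
        else:
            m=cv2.drawContours(np.zeros(im.shape[:2],np.uint8),[k],-1,255,-1)
            d=cv2.distanceTransform(m,cv2.DIST_L2,5); _,r,_,loc=cv2.minMaxLoc(d)
            ys,xs=np.where(d>r*.85); q=back("wrist",(xs.mean(),ys.mean()),z,st)[:2]*1000
            v=P*1000-q; i=np.argmax(np.linalg.norm(v,axis=1)); out.append((c,q.round(1),"maxr",np.linalg.norm(v[i]).round(1),"tabdir",np.degrees(np.arctan2(v[i][1],v[i][0])).round(0),"r",round(r,1)))
    return out
E
python3 - <<'E'
from h import *
st,im=load("w1")
for c in("green","orange","yellow","red"): print(measure(st,im,c))
print(measure(st,im,"spice",z=.045))
print("mug",back("wrist",(302,278),.09,st))
for uv in((558,101),(497,207),(538,163)): print(back("wrist",uv,.07,st))
E
```

```text
[('green', array([ 480.1, -425.7,   46.2,   47.6,   10.1]))]
[('orange', array([ 567.5, -382.9,   46.9,   46.8,   15.9]))]
[('yellow', array([ 450.3, -204.3]), 'maxr', np.float64(33.6), 'tabdir', np.float64(-13.0), 'r', 16.8)]
[('red', array([ 585.6, -255.6]), 'maxr', np.float64(32.5), 'tabdir', np.float64(15.0), 'r', 15.4)]
[('spice', array([ 516.7, -316.9]), 'maxr', np.float64(17.9), 'tabdir', np.float64(-19.0), 'r', 12.6)]
mug [ 0.69845047 -0.33449509  0.09      ]
[ 0.46662971 -0.01570628  0.07      ]
[ 0.60307283 -0.07113484  0.07      ]
[ 0.54348729 -0.02652491  0.07      ]
```

Emit:
arm_command --increments '[1, -25, 53, 40, 0, 0, 0, 1, -25, 53, 80, 0, 0, 0, 1, -25, 53, 120, 0, 0, 0, 1, -25, 53, 160, 0, 0, 0, 1, -25, 53, 200, 0, 0, 0, 1, -25, 53, 235, 0, 0, 0, 1, -25, 53, 265, 0, 0, 0, 1, -25, 53, 282, 0, 0, 0, 1, -25, 53, 291, 0, 0, 0, 1, -25, 53, 291, 0, 0, 0, 1, -25, 53, 291, 0, 0, 0, 0, -25, 53, 291, 0, 0, 0, 0, -25, 53, 291, 0, 0, 0, 0, -25, 53, 291, 0, 0, 0, 0, -25, 53, 291, 0, 0, 0, 0, -25, 53, 291, 0, 0, 0, 0, -25, 53, 291, 0, 0, 0]' --grip_force 25

```text
clock: 2.62
tool_pos: [0.5841, -0.256, 0.0086]
tool_rot: [0.0, 1.0, 0.001, -0.001]
force: [-0.2, 0.1, 0.2]
width: 0.0553
```

```bash
cat >> h.py <<'E'
TIN=[.5594,.1174,-.1064]
def tw(l,tin=None):
    p=tin or TIN; c,s=np.cos(p[2]),np.sin(p[2]); return np.array([p[0]+c*l[0]-s*l[1],p[1]+s*l[0]+c*l[1],l[2]])
E
python3 - <<'E'
from h import *
st,_=snap("wrist","w2"); print(st["clock"],st["tool_pos"],st["width"])
print(goto(tw([.03,.06,.14]),np.pi+TIN[2])); print(goto(tw([.03,.06,.019]),np.pi+TIN[2]))
E
```

```text
2.6167 [ 0.58405096 -0.25595595  0.00860064] 0.05529471252753584
(array([ -11.3,  430.1, -130.8]), array([ 0.002, -0.002,  0.106]))
(array([-11.5, 429.8,  -9.8]), array([ 0.002, -0.002,  0.106]))
```

View pics/w2.png

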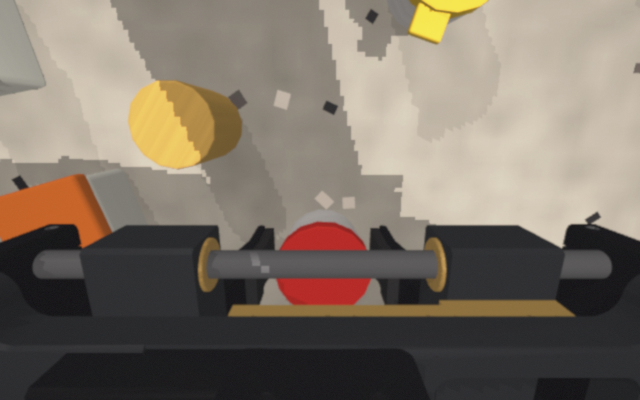

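Emit:
arm_command --increments '[0, 0, 0, 0, 0, 0, 0, 0, 0, 0, 0, 0, 0, 0, 0, 0, 0, 0, 0, 0, 0, 0, 0, 0, -15, 0, 0, 0, 0, 0, 0, -50, 0, 0, 0, 0, 0, 0, -90, 0, 0, 0, 0, 0, 0, -131, 0, 0, 0, 0, -2, 20, -131, 0, 0, 0.02]'

```text
clock: 3.33
tool_pos: [0.5911, -0.24, 0.1492]
tool_rot: [0.011, 1.0, -0.002, 0.007]
force: [0.9, -0.8, 0.4]
width: 0.0472
```

Run:
```python
from h import *
st=ctrl.sense(); print(st["clock"],st["tool_pos"],st["width"])
print(goto(tw([.03,.06,.15]),np.pi+TIN[2])); print(goto(tw([.03,.06,.019]),np.pi+TIN[2]))
```

```text
3.3333 [ 0.59113906 -0.24004805  0.14924073] 0.047205936559064667
(array([  4.4, 413.9,  -2.6]), array([-0.004,  0.015,  0.085]))
(array([  6.3, 414.5, 128.4]), array([-0.004,  0.015,  0.085]))
```

Emit:
arm_command --increments '[0, 4, 40, -3, 0, 0.015, 0.02, 0, 4, 80, -3, 0, 0.015, 0.04, 0, 4, 120, -3, 0, 0.015, 0.06, 0, 4, 160, -3, 0, 0.015, 0.085, 0, 4, 200, -3, 0, 0.015, 0.085, 0, 4, 240, -3, 0, 0.015, 0.085, 0, 4, 280, -3, 0, 0.015, 0.085, 0, 4, 320, -3, 0, 0.015, 0.085, 0, 4, 360, -3, 0, 0.015, 0.085, 0, 4, 395, -3, 0, 0.015, 0.085, 0, 4, 414, -3, 0, 0.015, 0.085, 0, 4, 414, -3, 0, 0.015, 0.085, 0, 4, 414, -3, 0, 0.015, 0.085]'

```text
clock: 4.42
tool_pos: [0.5955, 0.175, 0.1499]
tool_rot: [0.052, 0.999, -0.002, -0.001]
force: [-0.1, -0.0, -0.2]
width: 0.0474
```

Run:
```python
from h import *
st,_=snap("wrist","w3"); print(st["clock"],st["tool_pos"],st["width"])
print(goto(tw([.03,.06,.019]),np.pi+TIN[2]))
```

```text
4.4167 [0.59554618 0.17504954 0.149892  ] 0.04740963531145857
(array([ -0.2,   0.5, 131. ]), array([-0.004, -0.001,  0.001]))
```

View pics/w3.png

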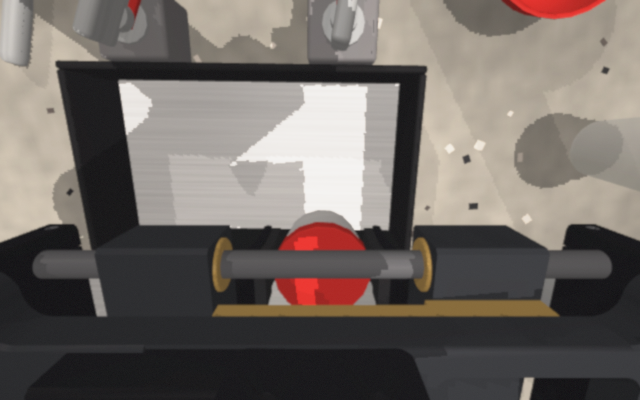

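Run:
```python
from h import *
st,im=load("w3")
a=back("wrist",(57,62),.07,st);b=back("wrist",(426,67),.07,st)
print(a,tw([-.08,-.14,.07]),b,tw([-.08,.14,.07]),np.linalg.norm(a-b), np.arctan2(*(b-a)[:2])*-1)
# nut left wing top center
print(back("wrist",(344,23),.116,st),proj("wrist",[tw([x,.075,.116]) for x in(-.12,-.11,-.1,-.09,-.08)],st))
```

```text
[ 0.46490192 -0.00889717  0.07      ] [ 0.4649845  -0.01331233  0.07      ] [0.49676975 0.26326556 0.07      ] [0.49472032 0.26510423 0.07      ] 0.2740220952226361 -0.11656032666894803
[0.47399815 0.20108584 0.116     ] [[346.55027811 -29.222539  ]
 [346.13019905  -8.81079767]
 [345.72226402  11.01086198]
 [345.32595394  30.26766332]
 [344.94077885  48.98341232]]
```

Emit:
arm_command --increments '[0, 0, 0, 40, 0, 0, 0, 0, 0, 0, 75, 0, 0, 0, 0, 0, 0, 105, 0, 0, 0, 0, 0, 0, 122, 0, 0, 0, 0, 0, 0, 130, 0, 0, 0, 0, 0, 0, 130, 0, 0, 0, 0.75, 0, 0, 130, 0, 0, 0, 0.75, 0, 0, 130, 0, 0, 0, 0.75, 0, 0, 130, 0, 0, 0, 0.75, 0, 0, 130, 0, 0, 0, 0.75, 0, 0, 110, 0, 0, 0, 0.75, 0, 0, 70, 0, 0, 0, 0.75, 0, 0, 30, 0, 0, 0, 0.75, 0, 0, -10, 0, 0, 0, 0.75, 0, 0, -50, 0, 0, 0]'

```text
clock: 5.72
tool_pos: [0.5954, 0.1741, 0.2031]
tool_rot: [0.053, 0.999, -0.002, 0.0]
force: [-0.0, 2.0, -0.8]
width: 0.0651
```

Run:
```python
from h import *
st,_=snap("wrist","w4"); print(st["clock"],st["tool_pos"],st["width"])
print(goto([.450,-.2043,.25],np.pi))
```

```text
5.7167 [0.59540076 0.17410129 0.20306784] 0.06513405757570173
(array([ 109.4, -393.1,  -39.8]), array([ 0.002,  0.016, -0.104]))
```

View pics/w4.png

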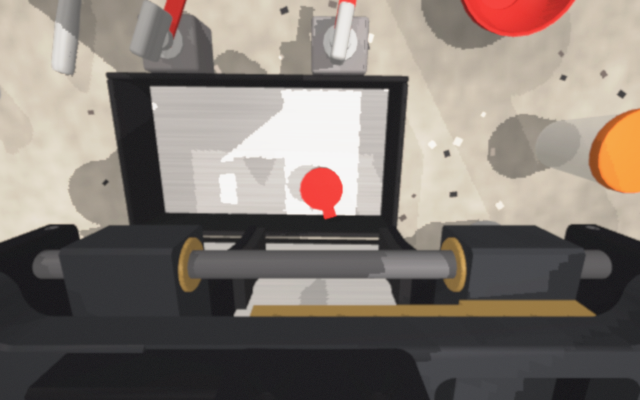

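Emit:
arm_command --increments '[1, 0, -40, -40, 0, 0.016, -0.1, 1, 10, -80, -40, 0, 0.016, -0.1, 1, 20, -120, -40, 0, 0.016, -0.1, 1, 30, -160, -40, 0, 0.016, -0.1, 1, 40, -200, -40, 0, 0.016, -0.1, 1, 49, -240, -40, 0, 0.016, -0.1, 1, 49, -280, -40, 0, 0.016, -0.1, 1, 49, -320, -40, 0, 0.016, -0.1, 1, 49, -360, -40, 0, 0.016, -0.1, 1, 49, -390, -40, 0, 0.016, -0.1, 1, 49, -390, -40, 0, 0.016, -0.1, 1, 49, -390, -40, 0, 0.016, -0.1]'

```text
clock: 6.77
tool_pos: [0.5098, -0.2093, 0.2515]
tool_rot: [0.004, 1.0, 0.001, 0.001]
force: [0.8, 0.5, 0.0]
width: 0.0873
```

Run:
```python
from h import *
st,im=snap("wrist","w5"); print(st["clock"],st["tool_pos"],st["width"])
for c in("green","orange","yellow"): print(measure(st,im,c))
m=measure(st,im,"yellow")[0][1]/1000
print(goto([m[0],m[1],.009],np.pi))
```

```text
6.7667 [ 0.50978776 -0.20930027  0.25149389] 0.08725195675003088
[('green', array([ 479.5, -423.9,   46.4,   48.1,   10.2]))]
[('orange', array([ 560.9, -383.4,   34.1,   47.9,   14.9]))]
[('yellow', array([ 450. , -203.8]), 'maxr', np.float64(32.9), 'tabdir', np.float64(-11.0), 'r', 18.6)]
(array([ 60.5,   3.3, 242.4]), array([ 0.003,  0.001, -0.006]))
```

View pics/w5.png

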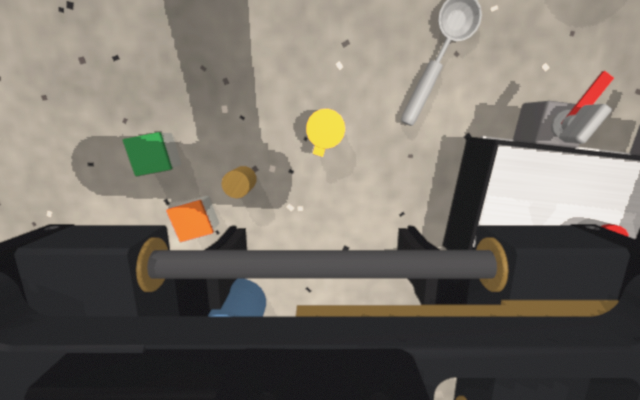

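Run:
```python
from h import *
st,im=load("w5")
for uv in((403,120),(410,125),(415,110)): print(back("wrist",uv,.005,st))
```

```text
[ 0.44094648 -0.10123225  0.005     ]
[ 0.44737272 -0.09162155  0.005     ]
[ 0.42847153 -0.08639719  0.005     ]
```

Emit:
arm_command --increments '[1, 35, 3, 25, 0, 0, 0, 1, 60, 3, 60, 0, 0, 0, 1, 60, 3, 100, 0, 0, 0, 1, 60, 3, 140, 0, 0, 0, 1, 60, 3, 180, 0, 0, 0, 1, 60, 3, 215, 0, 0, 0, 1, 60, 3, 234, 0, 0, 0, 1, 60, 3, 242, 0, 0, 0, 1, 60, 3, 242, 0, 0, 0, 0, 60, 3, 242, 0, 0, 0, 0, 60, 3, 242, 0, 0, 0, 0, 60, 3, 242, 0, 0, 0, 0, 60, 3, 242, 0, 0, 0, 0, 60, 3, 242, 0, 0, 0, 0, 60, 3, 242, 0, 0, 0, 0, 60, 3, 242, 0, 0, 0, 0, 60, 3, 242, 0, 0, 0, 0, 60, 3, 242, 0, 0, 0]'

```text
clock: 8.32
tool_pos: [0.4506, -0.2042, 0.0098]
tool_rot: [0.003, 1.0, 0.001, 0.001]
force: [0.3, 0.2, 3.6]
width: 0.0477
```

Run:
```python
from h import *
st=ctrl.sense(); print(st["clock"],st["tool_pos"],st["width"])
for z in(.155,.019): print(goto(tw([.03,-.06,z]),np.pi+TIN[2]))
```

```text
8.3167 [ 0.4505967  -0.20417508  0.00977482] 0.04769366525052785
(array([-131.1,  259.8, -144.3]), array([0.003, 0.002, 0.101]))
(array([-130.8,  259.5,   -8.3]), array([0.003, 0.002, 0.101]))
```

Emit:
arm_command --increments '[0, 0, 0, -15, 0, 0, 0, 0, 0, 0, -50, 0, 0, 0, 0, 0, 0, -90, 0, 0, 0, 0, -20, 0, -125, 0, 0, 0, 0, -50, 10, -144, 0, 0, 0, 0, -80, 35, -144, 0, 0, 0.04, 0, -110, 65, -144, 0, 0, 0.08, 0, -128, 100, -144, 0, 0, 0.1, 0, -131, 140, -144, 0, 0, 0.1, 0, -131, 180, -144, 0, 0, 0.1, 0, -131, 220, -144, 0, 0, 0.1, 0, -131, 250, -144, 0, 0, 0.1, 0, -131, 260, -144, 0, 0, 0.1, 0, -131, 260, -144, 0, 0, 0.1, 0, -131, 260, -144, 0, 0, 0.1]'

```text
clock: 9.57
tool_pos: [0.5824, 0.0548, 0.1542]
tool_rot: [0.052, 0.999, 0.001, 0.0]
force: [-0.1, -0.4, -0.8]
width: 0.0472
```

Run:
```python
from h import *
st=ctrl.sense(); print(st["clock"],st["tool_pos"],st["width"])
for z in(.019,): print(goto(tw([.03,-.06,z]),np.pi+TIN[2]))
```

```text
9.5667 [0.58240492 0.05478968 0.15415315] 0.04724013578555306
(array([ -0.4,  -0.5, 135.2]), array([0.002, 0.   , 0.002]))
```

Emit:
arm_command --increments '[0, 0, 0, 40, 0, 0, 0, 0, 0, 0, 80, 0, 0, 0, 0, 0, 0, 110, 0, 0, 0, 0, 0, 0, 127, 0, 0, 0, 0, 0, 0, 134, 0, 0, 0, 0, 0, 0, 134, 0, 0, 0, 0.75, 0, 0, 134, 0, 0, 0, 0.75, 0, 0, 134, 0, 0, 0, 0.75, 0, 0, 134, 0, 0, 0, 0.75, 0, 0, 134, 0, 0, 0, 0.75, 0, 0, 114, 0, 0, 0, 0.75, 0, 0, 74, 0, 0, 0, 0.75, 0, 0, 34, 0, 0, 0, 0.75, 0, 0, -6, 0, 0, 0, 0.75, 0, 0, -46, 0, 0, 0]'

```text
clock: 10.82
tool_pos: [0.5821, 0.0547, 0.2032]
tool_rot: [0.052, 0.999, 0.001, 0.001]
force: [0.9, -0.2, -1.0]
width: 0.0653
```

Run:
```python
from h import *
st,_=snap("wrist","w6"); print(st["clock"],st["tool_pos"],st["width"])
print(goto([.6,-.36,.25],np.pi+np.radians(14)))
```

```text
10.8167 [0.58207413 0.05465882 0.20320594] 0.06532843396828478
(array([ -56. , -411.4,  -38.6]), array([ 0.003,  0.02 , -0.347]))
```

View pics/w6.png

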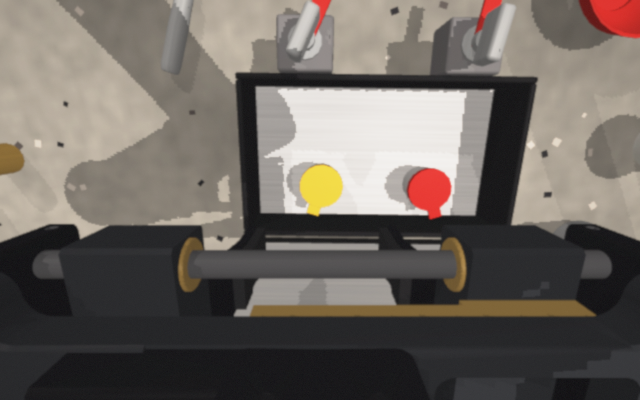

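Emit:
arm_command --increments '[1, 0, -40, -38, 0, 0.02, 0, 1, -5, -80, -38, 0, 0.02, -0.05, 1, -10, -120, -38, 0, 0.02, -0.15, 1, -20, -160, -38, 0, 0.02, -0.25, 1, -30, -200, -38, 0, 0.02, -0.347, 1, -40, -240, -38, 0, 0.02, -0.347, 1, -50, -280, -38, 0, 0.02, -0.347, 1, -56, -320, -38, 0, 0.02, -0.347, 1, -56, -360, -38, 0, 0.02, -0.347, 1, -56, -400, -38, 0, 0.02, -0.347, 1, -56, -411, -38, 0, 0.02, -0.347, 1, -56, -411, -38, 0, 0.02, -0.347]'

```text
clock: 11.87
tool_pos: [0.5988, -0.3639, 0.2488]
tool_rot: [-0.119, 0.993, 0.001, -0.0]
force: [-1.2, 0.1, 0.8]
width: 0.0872
```

Run:
```python
from h import *
st,im=snap("wrist","w7"); print(st["clock"],st["tool_pos"],st["width"])
for c in("green","orange"): print(measure(st,im,c))
m=measure(st,im,"orange")[0][1]
print(goto([m[0]/1000,m[1]/1000,.009],np.pi+np.radians(m[4])))
```

```text
11.8667 [ 0.59876631 -0.36385281  0.24878841] 0.08722914364858028
[('green', array([ 480.4, -425.7,   47.1,   45.7,   11.5]))]
[('orange', array([ 567.6, -383.9,   46.1,   46.7,   13.8]))]
(array([ 36.1, -14.9, 239.9]), array([0.003, 0.   , 0.   ]))
```

View pics/w7.png

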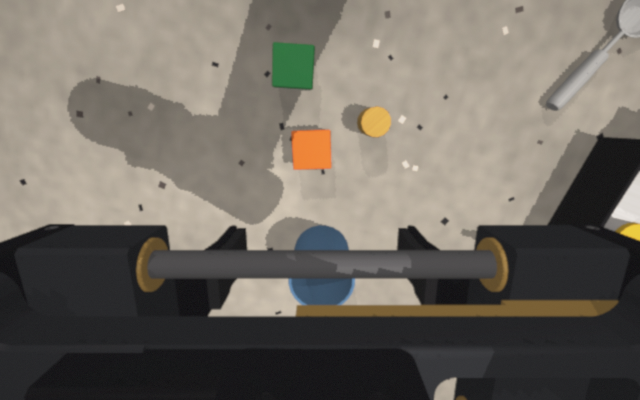

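Emit:
arm_command --increments '[1, 36, -15, 15, 0, 0, 0, 1, 36, -15, 50, 0, 0, 0, 1, 36, -15, 90, 0, 0, 0, 1, 36, -15, 130, 0, 0, 0, 1, 36, -15, 170, 0, 0, 0, 1, 36, -15, 205, 0, 0, 0, 1, 36, -15, 230, 0, 0, 0, 1, 36, -15, 240, 0, 0, 0, 1, 36, -15, 240, 0, 0, 0, 0, 36, -15, 240, 0, 0, 0, 0, 36, -15, 240, 0, 0, 0, 0, 36, -15, 240, 0, 0, 0, 0, 36, -15, 240, 0, 0, 0, 0, 36, -15, 240, 0, 0, 0, 0, 36, -15, 240, 0, 0, 0, 0, 36, -15, 240, 0, 0, 0, 0, 36, -15, 240, 0, 0, 0, 0, 36, -15, 240, 0, 0, 0, 0, 36, -15, 225, 0, 0, 0, 0, 36, -15, 190, 0, 0, 0]'

```text
clock: 13.58
tool_pos: [0.5638, -0.3821, 0.0531]
tool_rot: [-0.12, 0.993, 0.006, -0.005]
force: [1.7, 0.4, -1.9]
width: 0.048
```

Run:
```python
from h import *
st=ctrl.sense(); print(st["clock"],st["tool_pos"],st["width"])
for z in(.155,.019): print(goto(tw([-.03,.06,z]),np.pi+TIN[2]))
```

```text
13.5833 [ 0.56383356 -0.38205079  0.05314986] 0.04801672962517182
(array([-105.5,  554.1,  -96. ]), array([ 0.011, -0.011,  0.346]))
(array([-106.7,  552.4,   40. ]), array([ 0.011, -0.011,  0.346]))
```

Emit:
arm_command --increments '[0, 0, 0, -40, 0, 0, 0, 0, 0, 0, -80, 0, 0, 0, 0, -5, 30, -100, 0, 0, 0.05, 0, -13, 70, -100, 0.01, -0.01, 0.1, 0, -20, 110, -98, 0.01, -0.01, 0.2, 0, -28, 150, -98, 0.01, -0.01, 0.3, 0, -36, 190, -98, 0.01, -0.01, 0.346, 0, -44, 230, -96, 0.01, -0.01, 0.346, 0, -52, 270, -96, 0.01, -0.01, 0.346, 0, -60, 310, -96, 0.01, -0.01, 0.346, 0, -68, 350, -96, 0.01, -0.01, 0.346, 0, -75, 390, -96, 0.01, -0.01, 0.346, 0, -83, 430, -96, 0.01, -0.01, 0.346, 0, -91, 470, -96, 0.01, -0.01, 0.346, 0, -98, 510, -96, 0.01, -0.01, 0.346, 0, -104, 540, -96, 0.01, -0.01, 0.346, 0, -106, 554, -96, 0.01, -0.01, 0.346, 0, -106, 554, -96, 0.01, -0.01, 0.346, 0, -106, 554, -96, 0.01, -0.01, 0.346]'

```text
clock: 15.17
tool_pos: [0.5359, 0.1805, 0.1544]
tool_rot: [0.053, 0.999, -0.0, -0.001]
force: [0.2, -0.2, -1.6]
width: 0.0481
```

Run:
```python
from h import *
st,im=snap("wrist","w8"); print(st["clock"],st["tool_pos"],st["width"])
print(goto(tw([-.03,.06,.019]),np.pi+TIN[2]))
```

```text
15.1667 [0.53591271 0.18045715 0.15437575] 0.04808347859607815
(array([ -0.2,   0.7, 135.5]), array([-0.   , -0.003, -0.   ]))
```

View pics/w8.png

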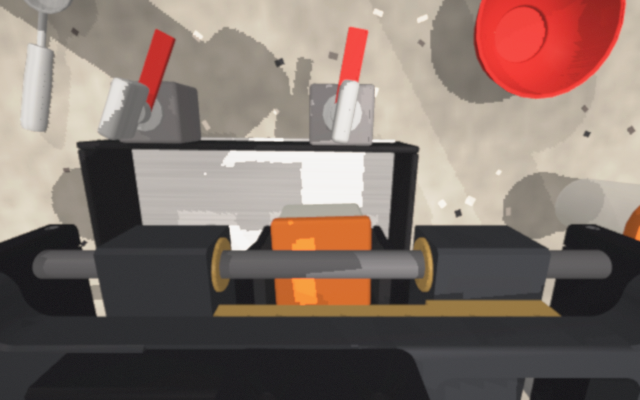

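Emit:
arm_command --increments '[0, -2, 0, 40, 0, 0, 0, 0, -2, 0, 80, 0, 0, 0, 0, -2, 0, 110, 0, 0, 0, 0, -2, 0, 127, 0, 0, 0, 0, -2, 0, 134, 0, 0, 0, 0, -2, 0, 134, 0, 0, 0, 0.75, -2, 0, 134, 0, 0, 0, 0.75, -2, 0, 134, 0, 0, 0, 0.75, -2, 0, 134, 0, 0, 0, 0.75, -2, 0, 134, 0, 0, 0, 0.75, -2, 0, 114, 0, 0, 0, 0.75, -2, 0, 74, 0, 0, 0, 0.75, -2, 0, 34, 0, 0, 0, 0.75, -2, 0, -6, 0, 0, 0, 0.75, -2, 0, -46, 0, 0, 0]'

```text
clock: 16.47
tool_pos: [0.5379, 0.1793, 0.2036]
tool_rot: [0.053, 0.999, 0.0, -0.001]
force: [1.6, 0.8, -0.3]
width: 0.065
```

Run:
```python
from h import *
st,_=snap("wrist","w9"); print(st["clock"],st["tool_pos"],st["width"])
print(goto([.53,-.41,.25],np.pi+np.radians(11)))
```

```text
16.4667 [0.53789257 0.17934512 0.20355466] 0.06496075187541735
(array([ -49.4, -588.8,  -40.9]), array([ 0.006,  0.015, -0.296]))
```

View pics/w9.png

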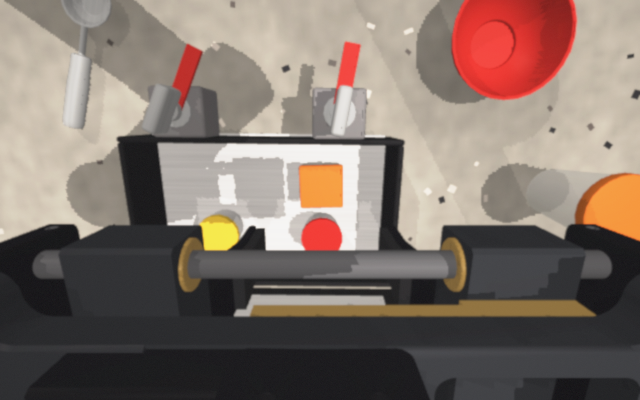

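Red, yellow and orange sit in the tin. The green tub is next.

Emit:
arm_command --increments '[1, 0, -40, -40, 0, 0.015, 0, 1, 0, -80, -40, 0, 0.015, -0.05, 1, -5, -120, -40, 0, 0.015, -0.1, 1, -10, -160, -40, 0, 0.015, -0.2, 1, -15, -200, -40, 0, 0.015, -0.296, 1, -20, -240, -40, 0, 0.015, -0.296, 1, -25, -280, -40, 0, 0.015, -0.296, 1, -30, -320, -40, 0, 0.015, -0.296, 1, -35, -360, -40, 0, 0.015, -0.296, 1, -40, -400, -40, 0, 0.015, -0.296, 1, -45, -440, -40, 0, 0.015, -0.296, 1, -49, -480, -40, 0, 0.015, -0.296, 1, -49, -520, -40, 0, 0.015, -0.296, 1, -49, -560, -40, 0, 0.015, -0.296, 1, -49, -589, -40, 0, 0.015, -0.296, 1, -49, -589, -40, 0, 0.015, -0.296, 1, -49, -589, -40, 0, 0.015, -0.296]'

```text
clock: 17.93
tool_pos: [0.5288, -0.4115, 0.2487]
tool_rot: [-0.094, 0.996, 0.003, 0.0]
force: [-0.5, 1.1, 0.4]
width: 0.0868
```

Run:
```python
from h import *
st,im=snap("wrist","w10"); print(st["clock"],st["tool_pos"],st["width"])
print(measure(st,im,"green"))
m=measure(st,im,"green")[0][1]
print(goto([m[0]/1000,m[1]/1000,.009],np.pi+np.radians(m[4])))
```

```text
17.9333 [ 0.52884717 -0.41147424  0.2486681 ] 0.08682392968920165
[('green', array([ 479.3, -426.5,   45. ,   46.3,   10.8]))]
(array([ 52.5,  -8. , 239.9]), array([0.006, 0.001, 0.002]))
```

View pics/w10.png

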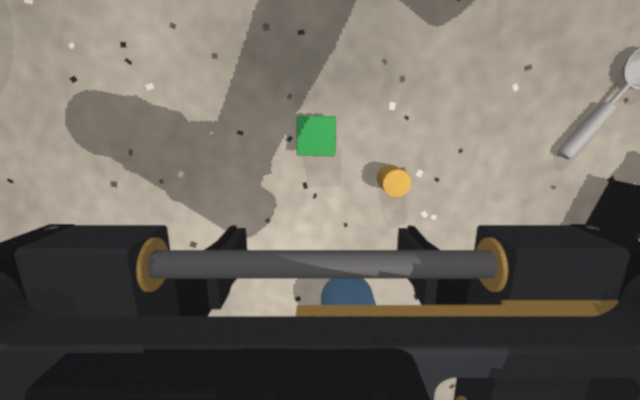

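Emit:
arm_command --increments '[1, 30, -8, 15, 0, 0, 0, 1, 52, -8, 45, 0, 0, 0, 1, 52, -8, 85, 0, 0, 0, 1, 52, -8, 125, 0, 0, 0, 1, 52, -8, 165, 0, 0, 0, 1, 52, -8, 205, 0, 0, 0, 1, 52, -8, 230, 0, 0, 0, 1, 52, -8, 240, 0, 0, 0, 1, 52, -8, 240, 0, 0, 0, 0, 52, -8, 240, 0, 0, 0, 0, 52, -8, 240, 0, 0, 0, 0, 52, -8, 240, 0, 0, 0, 0, 52, -8, 240, 0, 0, 0, 0, 52, -8, 240, 0, 0, 0, 0, 52, -8, 240, 0, 0, 0, 0, 52, -8, 240, 0, 0, 0, 0, 52, -8, 240, 0, 0, 0, 0, 52, -8, 240, 0, 0, 0, 0, 52, -8, 225, 0, 0, 0, 0, 52, -8, 190, 0, 0, 0]'

```text
clock: 19.65
tool_pos: [0.4762, -0.4244, 0.0538]
tool_rot: [-0.094, 0.995, 0.007, -0.004]
force: [-0.1, 0.4, -1.5]
width: 0.0475
```

Run:
```python
from h import *
st=ctrl.sense(); print(st["clock"],st["tool_pos"],st["width"])
for z in(.155,.019): print(goto(tw([-.028,-.06,z]),np.pi+TIN[2]))
```

```text
19.65 [ 0.47623491 -0.42439687  0.05381733] 0.0475140671314441
(array([-138.7,  468.7,  -95.1]), array([ 0.014, -0.009,  0.296]))
(array([-139.6,  466.7,   40.8]), array([ 0.014, -0.009,  0.296]))
```

Emit:
arm_command --increments '[0, 0, 0, -40, 0, 0, 0, 0, 0, 0, -80, 0, 0, 0, 0, -10, 30, -98, 0, 0, 0.05, 0, -22, 68, -98, 0.014, -0.01, 0.1, 0, -34, 106, -97, 0.014, -0.01, 0.2, 0, -46, 144, -96, 0.014, -0.01, 0.296, 0, -58, 182, -96, 0.014, -0.01, 0.296, 0, -70, 220, -95, 0.014, -0.01, 0.296, 0, -82, 258, -95, 0.014, -0.01, 0.296, 0, -94, 296, -95, 0.014, -0.01, 0.296, 0, -106, 334, -95, 0.014, -0.01, 0.296, 0, -117, 372, -95, 0.014, -0.01, 0.296, 0, -127, 410, -95, 0.014, -0.01, 0.296, 0, -136, 448, -95, 0.014, -0.01, 0.296, 0, -139, 468, -95, 0.014, -0.01, 0.296, 0, -139, 468, -95, 0.014, -0.01, 0.296, 0, -139, 468, -95, 0.014, -0.01, 0.296]'

```text
clock: 21.07
tool_pos: [0.5253, 0.0612, 0.1544]
tool_rot: [0.052, 0.999, -0.0, -0.0]
force: [0.8, -0.0, -1.5]
width: 0.0477
```

Run:
```python
from h import *
st,im=snap("wrist","w11"); print(st["clock"],st["tool_pos"],st["width"])
print(goto(tw([-.028,-.06,.019]),np.pi+TIN[2]))
```

```text
21.0667 [0.5252744  0.0612096  0.15441699] 0.04765300814159862
(array([1.000e-01, 6.000e-01, 1.354e+02]), array([-0., -0.,  0.]))
```

Emit:
arm_command --increments '[0, 0, 0, 40, 0, 0, 0, 0, 0, 0, 80, 0, 0, 0, 0, 0, 0, 110, 0, 0, 0, 0, 0, 0, 127, 0, 0, 0, 0, 0, 0, 134, 0, 0, 0, 0, 0, 0, 134, 0, 0, 0, 0.75, 0, 0, 134, 0, 0, 0, 0.75, 0, 0, 134, 0, 0, 0, 0.75, 0, 0, 134, 0, 0, 0, 0.75, 0, 0, 134, 0, 0, 0, 0.75, 0, 0, 114, 0, 0, 0, 0.75, 0, 0, 74, 0, 0, 0, 0.75, 0, 0, 34, 0, 0, 0, 0.75, 0, 0, -6, 0, 0, 0, 0.75, 0, 0, -46, 0, 0, 0]'

```text
clock: 22.37
tool_pos: [0.5249, 0.0602, 0.2035]
tool_rot: [0.053, 0.999, 0.0, 0.001]
force: [1.8, 0.4, -0.5]
width: 0.0648
```

Run:
```python
from h import *
st,_=snap("wrist","w12"); print(st["clock"],st["tool_pos"],st["width"])
snap("scene","s12"); snap("side","d12")
```

```text
22.3667 [0.52488524 0.06017763 0.20345668] 0.06476819010043335
```

View pics/w12.png

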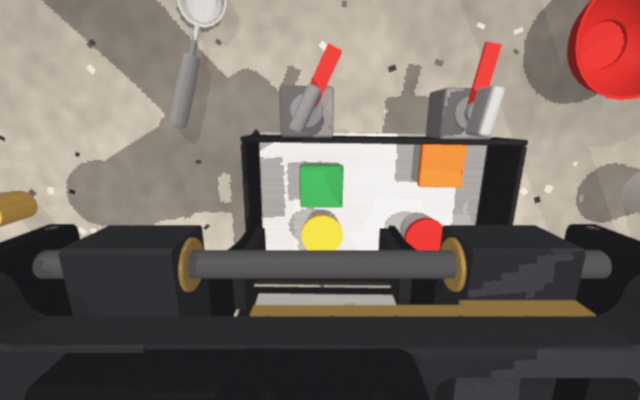

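View pics/s12.png

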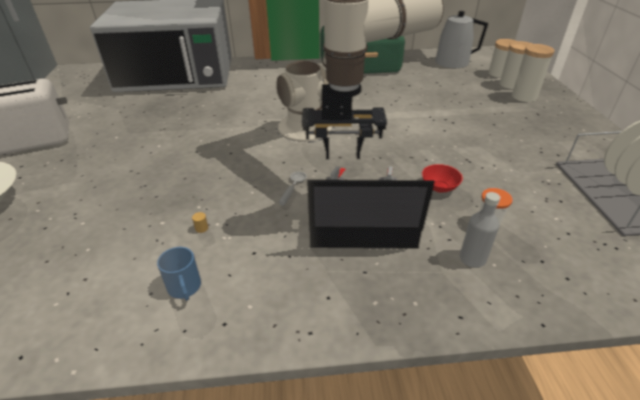

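View pics/d12.png

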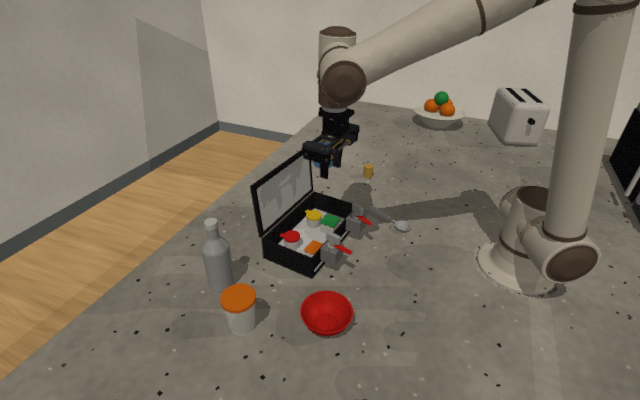

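Run:
```python
from h import *
print("bottle",back("scene",(476,258),0.0),back("side",(218,285),0))
print("lid edge", back("scene",(308,180),.23),back("scene",(432,181),.23),tw([.08,-.14,.23]),tw([.08,.14,.23]))
print(goto(tw([.01,0,.32]),np.pi+TIN[2]),goto(tw([.135,0,.32]),np.pi+TIN[2]))
```

```text
bottle [0.70320126 0.37974343 0.        ] [0.70606284 0.38008605 0.        ]
lid edge [ 0.64068538 -0.030609    0.23      ] [0.6739386  0.23753327 0.23      ] [ 0.62407968 -0.03030423  0.23      ] [0.6538155  0.24811233 0.23      ]
(array([ -37.1,   59.9, -114.1]), array([0.005, 0.009, 0.001])) (array([-162.1,   59.8, -113. ]), array([0.005, 0.009, 0.001]))
```

Emit:
arm_command --increments '[0, 0, 10, -40, 0, 0.009, 0, 0, 0, 30, -80, 0, 0.009, 0, 0, 0, 50, -114, 0, 0.009, 0, 0, -35, 60, -114, 0, 0.009, 0, 0, -70, 60, -114, 0, 0.009, 0, 0, -105, 60, -114, 0, 0.009, 0, 0, -140, 60, -114, 0, 0.009, 0, 0, -162, 60, -113, 0, 0.009, 0, 0, -162, 60, -113, 0, 0.009, 0, 0, -162, 60, -113, 0, 0.009, 0]'

```text
clock: 23.35
tool_pos: [0.6937, 0.1031, 0.3167]
tool_rot: [0.053, 0.999, 0.002, -0.002]
force: [-0.8, 0.3, -0.7]
width: 0.0065
```

Run:
```python
from h import *
st,im=snap("side","d13",(200,100,460,300),3); print(st["clock"],st["tool_pos"],st["width"])
print(goto(tw([.135,0,.195]),np.pi+TIN[2]))
```

```text
23.35 [0.69374473 0.10305567 0.31672757] 0.006506840302786453
(array([ -0.9,  -0.5, 123.1]), array([ 0.003, -0.003,  0.001]))
```

View pics/d13.png

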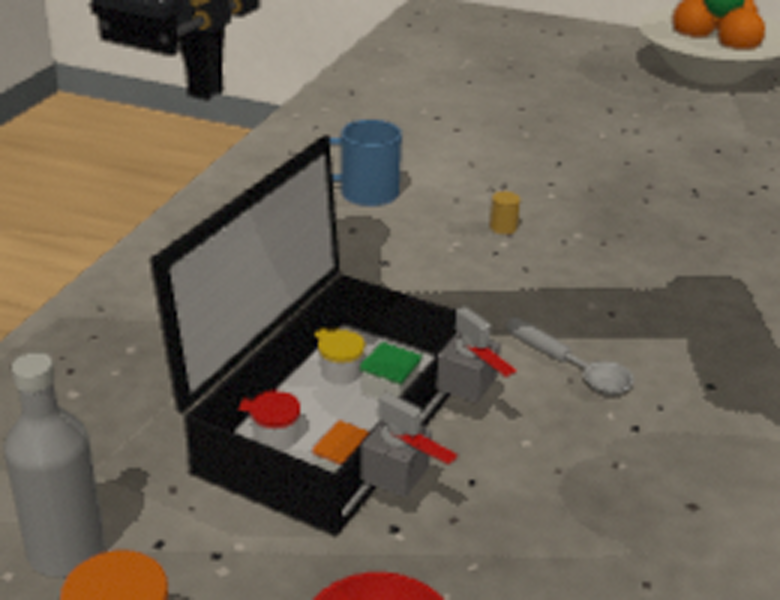

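All four containers are seated in the tin. Next I lower the fingers behind the lid.

Emit:
arm_command --increments '[0, -1, 0, 40, 0, 0, 0, 0, -1, 0, 80, 0, 0, 0, 0, -1, 0, 110, 0, 0, 0, 0, -1, 0, 123, 0, 0, 0, 0, -1, 0, 123, 0, 0, 0, 0, -1, 0, 123, 0, 0, 0]'

```text
clock: 23.9
tool_pos: [0.693, 0.1037, 0.1958]
tool_rot: [0.052, 0.999, 0.001, -0.001]
force: [-0.2, 0.4, 0.7]
width: 0.0007
```

Run:
```python
from h import *
st=ctrl.sense(); print(st["clock"],st["tool_pos"],st["force"])
for d in (95,90,85,80,75,70,65,60,55,50,45,40,35,30,25,20,15,10,5,2,0):
    t=np.radians(d); r=.12
    x=.08-r*np.cos(t)+.008*np.sin(t)+.0095; z=.0705+r*np.sin(t)+.008*np.cos(t)
    print(d,goto(tw([x,0,z]))[0])
```

```text
23.9 [0.69300794 0.1036894  0.19584569] [-0.18339344  0.42311641  0.67658739]
95 [26.4 -0.5  6.6]
90 [36.8 -0.5  5.4]
85 [47.3 -0.5  5.2]
80 [57.8 -0.5  5.9]
75 [68.1 -0.5  7.6]
70 [78.3 -0.5 10.1]
65 [88.2 -0.5 13.5]
60 [97.8 -0.4 17.7]
55 [107.   -0.4  22.8]
50 [115.7  -0.5  28.6]
45 [123.9  -0.5  35.2]
40 [131.5  -0.5  42.5]
35 [138.4  -0.5  50.4]
30 [144.6  -0.5  58.8]
25 [150.   -0.5  67.8]
20 [154.6  -0.5  77.2]
15 [158.4  -0.5  87. ]
10 [161.3  -0.6  97.1]
5 [163.3  -0.6 107.4]
2 [164.1  -0.6 113.6]
0 [164.5  -0.6 117.8]
```

Emit:
arm_command --increments '[0, 13, 0, 4, 0, 0, 0, 0, 26, 0, 6, 0, 0, 0, 0, 37, 0, 5, 0, 0, 0, 0, 47, 0, 5, 0, 0, 0, 0, 58, 0, 6, 0, 0, 0, 0, 68, 0, 8, 0, 0, 0, 0, 78, 0, 10, 0, 0, 0, 0, 88, 0, 13, 0, 0, 0, 0, 98, 0, 18, 0, 0, 0, 0, 107, 0, 23, 0, 0, 0, 0, 116, 0, 29, 0, 0, 0, 0, 124, 0, 35, 0, 0, 0]'

```text
clock: 24.9
tool_pos: [0.5709, 0.1177, 0.165]
tool_rot: [0.052, 0.999, 0.003, 0.002]
force: [-0.2, 0.5, 1.7]
width: 0.0006
```

Run:
```python
from h import *
st,im=snap("side","d14",(200,100,460,300),3); print(st["clock"],st["tool_pos"],st["force"])
for d in (40,35,30,25,20,15,10,5,2,0,-1):
    t=np.radians(d); r=.12
    x=.08-r*np.cos(t)+.008*np.sin(t)+.0095; z=.0705+r*np.sin(t)+.008*np.cos(t)
    print(d,goto(tw([x,0,z]),np.pi+TIN[2]))
```

```text
24.9 [0.57088669 0.11772039 0.16498888] [-0.21062641  0.52741863  1.74595683]
40 (array([ 6.5, -1.1,  9.7]), array([0.005, 0.   , 0.002]))
35 (array([13.4, -1.2, 17.5]), array([0.005, 0.   , 0.002]))
30 (array([19.7, -1.2, 26. ]), array([0.005, 0.   , 0.002]))
25 (array([25.1, -1.2, 34.9]), array([0.005, 0.   , 0.002]))
20 (array([29.8, -1.3, 44.3]), array([0.005, 0.   , 0.002]))
15 (array([33.6, -1.3, 54.1]), array([0.005, 0.   , 0.002]))
10 (array([36.5, -1.4, 64.2]), array([0.005, 0.   , 0.002]))
5 (array([38.6, -1.4, 74.5]), array([0.005, 0.   , 0.002]))
2 (array([39.4, -1.4, 80.7]), array([0.005, 0.   , 0.002]))
0 (array([39.8, -1.5, 84.9]), array([0.005, 0.   , 0.002]))
-1 (array([39.9, -1.5, 87. ]), array([0.005, 0.   , 0.002]))
```

View pics/d14.png

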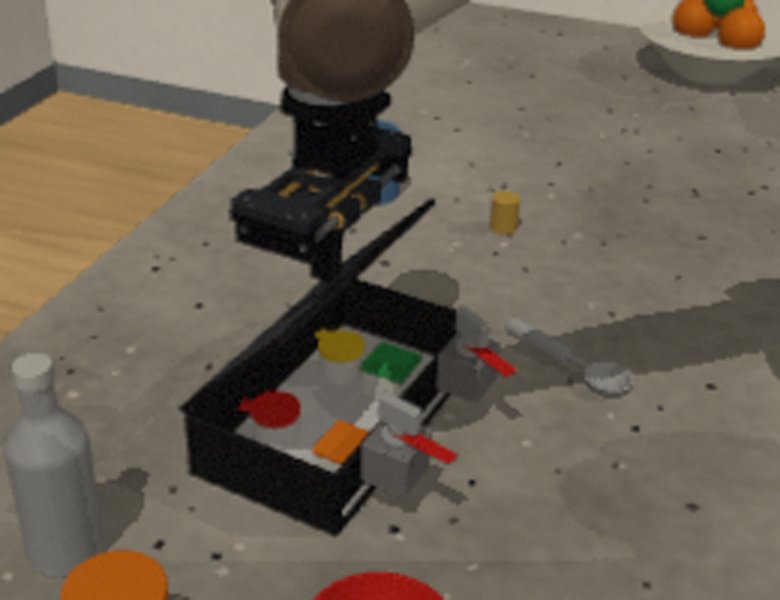

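The lid is about half closed. I continue to shut.

Emit:
arm_command --increments '[0, 6, -1, 10, 0, 0, 0, 0, 13, -1, 17, 0, 0, 0, 0, 20, -1, 26, 0, 0, 0, 0, 25, -1, 35, 0, 0, 0, 0, 30, -1, 44, 0, 0, 0, 0, 34, -1, 54, 0, 0, 0, 0, 36, -1, 64, 0, 0, 0, 0, 38, -1, 72, 0, 0, 0, 0, 39, -1, 79, 0, 0, 0, 0, 39, -1, 83, 0, 0, 0, 0, 39, -1, 86, 0, 0, 0, 0, 39, -1, 86, 0, 0, 0]'

```text
clock: 25.95
tool_pos: [0.5302, 0.1212, 0.0789]
tool_rot: [0.052, 0.999, 0.003, 0.001]
force: [-3.8, -0.1, 7.2]
width: 0.0002
```

Run:
```python
from h import *
st,im=snap("side","d15",(200,100,460,300),3); print(st["clock"],st["tool_pos"],st["force"])
```

```text
25.95 [0.53024494 0.12120328 0.07886094] [-3.8103169  -0.0681374   7.24538323]
```

View pics/d15.png

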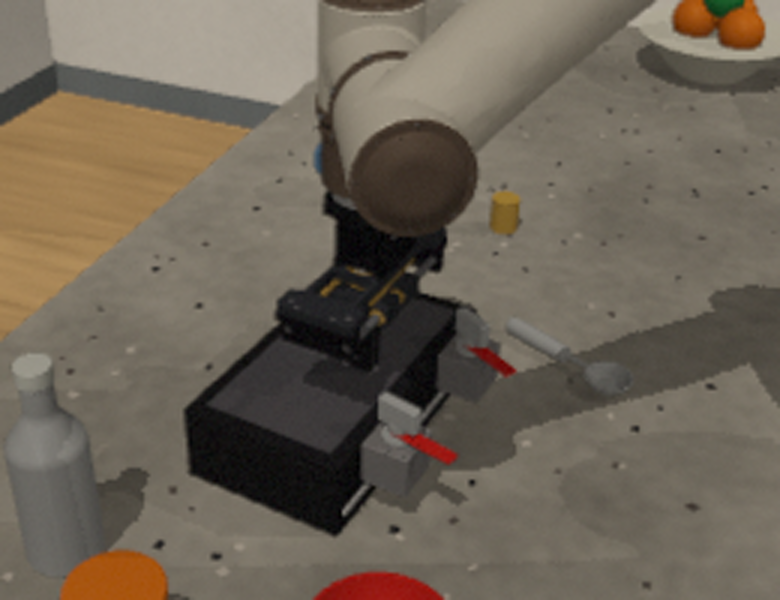

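Emit:
arm_command --increments '[0, 0, 0, 3, 0, 0, 0, 0, 0, 0, 6, 0, 0, 0, 0, 0, 0, 6, 0, 0, 0, 0, 0, 0, 6, 0, 0, 0]'

```text
clock: 26.33
tool_pos: [0.5304, 0.1212, 0.0786]
tool_rot: [0.051, 0.999, 0.002, 0.001]
force: [-13.0, 0.5, 31.9]
width: 0.0006
```

Run:
```python
from h import *
st=ctrl.sense(); print(st["clock"],st["tool_pos"],st["force"])
print(goto(tw([-.04,.0,.22]),np.pi+TIN[2]))
```

```text
26.3333 [0.53038696 0.12121861 0.07855384] [-13.03944168   0.45354016  31.92579465]
(array([  10.4,    0. , -141.5]), array([0.005, 0.002, 0.005]))
```

Emit:
arm_command --increments '[0.5, 0, 0, -40, 0, 0, 0, 0.5, 10, 0, -80, 0, 0, 0, 0.5, 10, 0, -120, 0, 0, 0, 0.5, 10, 0, -142, 0, 0, 0, 0.5, 10, 0, -142, 0, 0, 0, 0.5, 10, 0, -142, 0, 0, 0]'

```text
clock: 26.83
tool_pos: [0.5208, 0.122, 0.2226]
tool_rot: [0.051, 0.999, 0.004, 0.003]
force: [-0.3, 0.3, -0.6]
width: 0.0323
```

Run:
```python
from h import *
st,im=snap("wrist","w16"); print(st["clock"],st["tool_pos"],st["tool_rot"])
cv2.imwrite("pics/w16z.png",cv2.resize(im[0:225,120:560],None,fx=1.8,fy=1.8,interpolation=cv2.INTER_CUBIC))
```

```text
26.8333 [0.5208263  0.12204368 0.22263516] [0.0506448  0.99870422 0.00366898 0.00339404]
```

View pics/w16z.png

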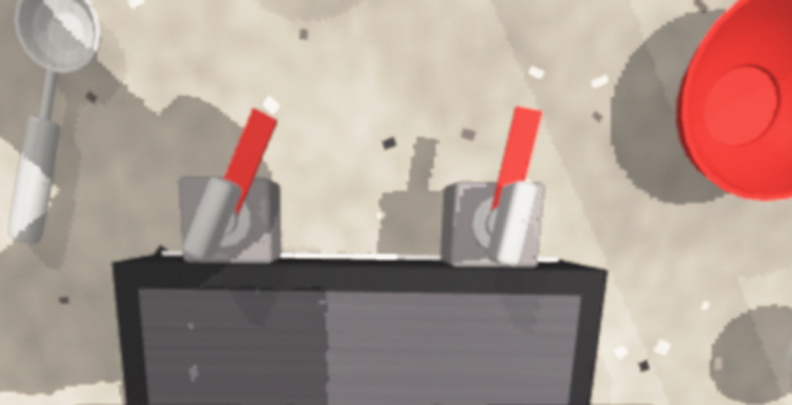

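```bash
cat > nut.py <<'E'
from h import *
st,im=load("w16")
hsv=cv2.cvtColor(im,cv2.COLOR_BGR2HSV); m=cv2.inRange(hsv,(0,150,100),(5,255,255))|cv2.inRange(hsv,(175,150,100),(180,255,255))
m[150:]=0; m[:,470:]=0
cs,_=cv2.findContours(m,cv2.RETR_EXTERNAL,cv2.CHAIN_APPROX_NONE)
def loc(P):
    c,s=np.cos(TIN[2]),np.sin(TIN[2]); d=P[:2]-np.array(TIN[:2]); return np.array([c*d[0]+s*d[1],-s*d[0]+c*d[1]])
for k in sorted(cs,key=cv2.contourArea)[-2:]:
    if cv2.contourArea(k)<50: continue
    P=np.array([loc(back("wrist",p[0],.086,st)) for p in k])*1000
    r=cv2.minAreaRect(P.astype(np.float32)); b=cv2.boxPoints(r)
    print("tongue rect",np.round(r[0],1),np.round(r[1],1),round(r[2],1),b.round(1).tolist())
# brackets top z=.078
z=lambda u,v:(u/1.8+120-.2,v/1.8-.2)
for n,pts in dict(R=[(180,177),(280,182),(280,262),(185,262)],L=[(445,185),(545,183),(540,264),(445,264)]).items():
    print(n,[ (loc(back("wrist",z(*p),.078,st))*1000).round(1).tolist() for p in pts])
for n,p in dict(R=(233,224),L=(490,222)).items(): print("hub",n,(loc(back("wrist",z(*p),.082,st))*1000).round(1))
for n,pts in dict(TL=(115,263),TR=(606,270)).items(): print(n,(loc(back("wrist",z(*pts),.0785,st))*1000).round(1))
E
python3 nut.py
```

```text
tongue rect [-136.4   80.5] [13.  48.8] 79.4 [[-161.5, 78.5], [-113.5999984741211, 69.5999984741211], [-111.19999694824219, 82.4000015258789], [-159.1999969482422, 91.30000305175781]]
tongue rect [-135.2  -59.4] [13.2 48.6] 64.2 [[-160.0, -54.79999923706055], [-116.19999694824219, -76.0], [-110.5, -64.0999984741211], [-154.1999969482422, -42.900001525878906]]
R [[-127.2, -96.4], [-125.0, -43.1], [-82.6, -44.6], [-82.3, -97.3]]
L [[-124.0, 45.5], [-125.4, 99.3], [-82.3, 100.5], [-82.0, 47.4]]
hub R [-103.   -68.6]
hub L [-104.9   70.1]
TL [ -81.6 -135.9]
TR [-79.3 137.7]
```

Run:
```python
from h import *
L=tw([-.1035,.075,.18]);Rr=tw([-.1042,-.0745,.18]); print(L,Rr)
print(goto(L,np.radians(-16.6)))
```

```text
[0.46445026 0.2029675  0.18      ] [0.44787741 0.05438728 0.18      ]
(array([63.5, 75.1, 40.9]), array([-0.003,  0.009, -2.953]))
```

Emit:
arm_command --increments '[1, 20, 20, 0, 0, 0, -0.12, 1, 40, 40, 0, 0, 0, -0.24, 1, 55, 60, 0, 0, 0, -0.36, 1, 63, 75, 0, 0, 0, -0.48, 1, 63, 75, 0, 0, 0, -0.6, 1, 63, 75, 0, 0, 0, -0.72, 1, 63, 75, 0, 0, 0, -0.84, 1, 63, 75, 0, 0, 0, -0.96, 1, 63, 75, 0, 0, 0, -1.08, 1, 63, 75, 10, 0, 0, -1.2, 1, 63, 75, 10, 0, 0, -1.32, 1, 63, 75, 10, 0, 0, -1.44, 1, 63, 75, 10, 0, 0, -1.56, 1, 63, 75, 20, 0, 0, -1.68, 1, 63, 75, 20, 0, 0, -1.8, 1, 63, 75, 20, 0, 0, -1.92, 1, 63, 75, 20, 0, 0, -2.04, 1, 63, 75, 20, 0, 0, -2.16, 1, 63, 75, 20, 0, 0, -2.28, 1, 63, 75, 20, 0, 0, -2.4]'

```text
clock: 28.55
tool_pos: [0.4641, 0.202, 0.1989]
tool_rot: [0.914, -0.407, -0.001, -0.001]
force: [-0.2, -0.1, -0.5]
width: 0.0872
```

Run:
```python
from h import *
st=ctrl.sense(); print(st["clock"],st["tool_pos"],st["qpos"],st["width"])
print(goto(tw([-.1035,.075,.15]),np.radians(-16.6)))
```

```text
28.55 [0.46408083 0.20202492 0.19885487] [ 0.73053326  0.2021302  -0.31454884 -0.00227537 -1.05251073  0.00381133] 0.08719332013307816
(array([-0.4, -0.8, 48.9]), array([-0.002,  0.001, -0.548]))
```

Emit:
arm_command --increments '[1, 0, -1, 10, 0, 0, -0.12, 1, 0, -1, 20, 0, 0, -0.24, 1, 0, -1, 30, 0, 0, -0.36, 1, 0, -1, 40, 0, 0, -0.48, 1, 0, -1, 49, 0, 0, -0.548, 1, 0, -1, 49, 0, 0, -0.548, 1, 0, -1, 49, 0, 0, -0.548]'

```text
clock: 29.13
tool_pos: [0.4641, 0.2021, 0.1482]
tool_rot: [0.989, -0.145, -0.002, 0.0]
force: [0.5, 1.0, 0.4]
width: 0.0869
```

Run:
```python
from h import *
st,im=snap("wrist","w17"); print(st["clock"],st["tool_pos"],st["qpos"])
print(goto(tw([-.1035,.075,.091]),np.radians(-16.6)))
snap("side","d17",(240,140,420,290),4)
```

```text
29.1333 [0.46409974 0.20207233 0.14820834] [ 0.73058248  0.2564804  -0.38393632 -0.00245614 -0.9329539   0.55001567]
(array([-0.2, -0.4, 58.1]), array([-0.   ,  0.002, -0.002]))
```

View pics/w17.png

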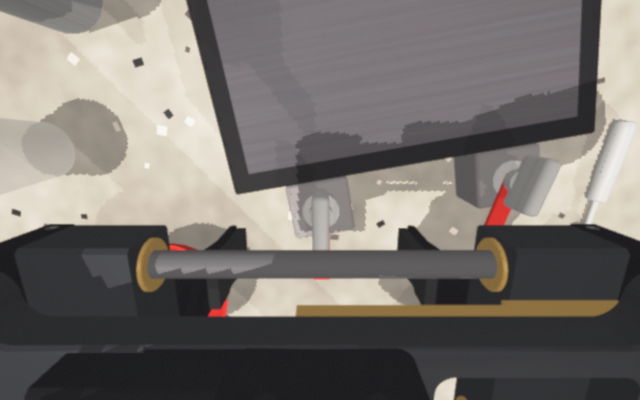

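View pics/d17.png

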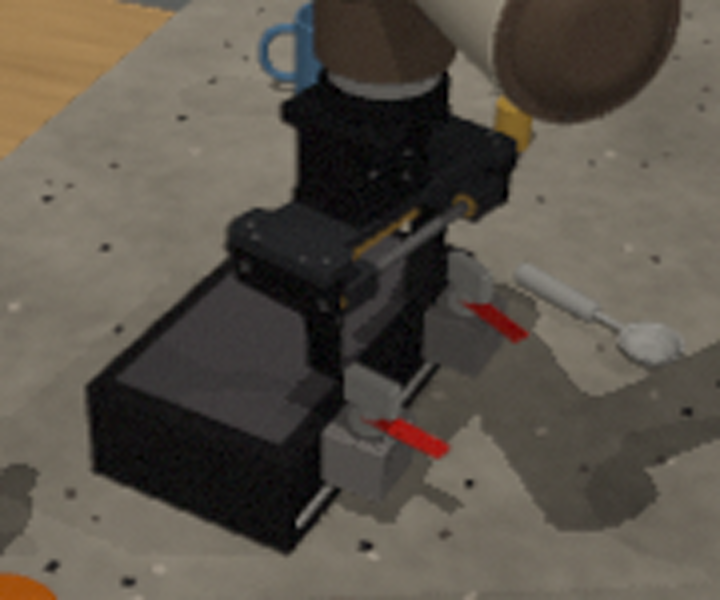

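Emit:
arm_command --increments '[1, 0, 0, 25, 0, 0, 0, 1, 0, 0, 45, 0, 0, 0, 1, 0, 0, 56, 0, 0, 0, 1, 0, 0, 57, 0, 0, 0, 1, 0, 0, 57, 0, 0, 0, 0, 0, 0, 57, 0, 0, 0, 0, 0, 0, 57, 0, 0, 0, 0, 0, 0, 57, 0, 0, 0, 0, 0, 0, 57, 0, 0, 0, 0, 0, 0, 57, 0, 0, 0, 0, 0, 0, 57, 0, 0, 0, 0, 0, 0, 57, 0, 0, 0, 0, 0, 0, 57, 0, 0, 0, 0, 0, 0, 57, 0, 0, 0, 0, 0, 0, 57, 0, 0, 0, 0, 0, 0, 57, 0, 0, 0, 0, 0, 0, 57, 0, 0, 0]' --grip_force 45

```text
clock: 30.65
tool_pos: [0.4649, 0.2028, 0.0926]
tool_rot: [0.989, -0.145, -0.0, -0.001]
force: [0.9, 0.4, -0.3]
width: 0.0151
```

Run:
```python
from h import *
st=ctrl.sense(); print(st["clock"],st["tool_pos"],st["width"],st["force"],st["moment"])
print(goto(tw([-.1035,.075,.091]),np.radians(-16.6)))
```

```text
30.65 [0.4648658  0.20282524 0.09260936] 0.015136744288227137 [ 0.93389675  0.39509028 -0.33839476] [-0.02167534  0.10691744 -0.03426515]
(array([-0.4, -0. ,  1.6]), array([-0.002,  0.001, -0.001]))
```

Emit:
arm_command --increments '[0, 0, 0, 1, 0, 0, 0, 0, 0, 0, 1, 0, 0, 0, 0, 0, 0, 1, 0, 0, 0, 0, 0, 0, 1, 0, 0, 0, 0, 0, 0, 1, 0, 0, 0.05, 0, 0, 0, 1, 0, 0, 0.15, 0, 0, 0, 1, 0, 0, 0.25, 0, 0, 0, 1, 0, 0, 0.35, 0, 0, 0, 1, 0, 0, 0.45, 0, 0, 0, 1, 0, 0, 0.55, 0, 0, 0, 1, 0, 0, 0.65, 0, 0, 0, 1, 0, 0, 0.75]'

```text
clock: 31.65
tool_pos: [0.4643, 0.2021, 0.0923]
tool_rot: [0.866, -0.499, -0.001, 0.0]
force: [-2.1, -2.5, 7.9]
width: 0.0116
```

Run:
```python
from h import *
st=ctrl.sense(); print(st["clock"],st["tool_pos"],st["width"],st["force"],st["moment"])
print(goto(tw([-.1035,.075,.091]),np.radians(-186.1)))
snap("side","d18",(240,140,420,290),4)
```

```text
31.65 [0.46434469 0.20205731 0.09231129] 0.011606535410940392 [-2.0779547  -2.46274206  7.91268454] [-0.63419179  1.07344861  0.05336895]
(array([-0.7, -0.5,  1.3]), array([ 2.000e-03, -1.000e-03,  2.203e+00]))
```

View pics/d18.png

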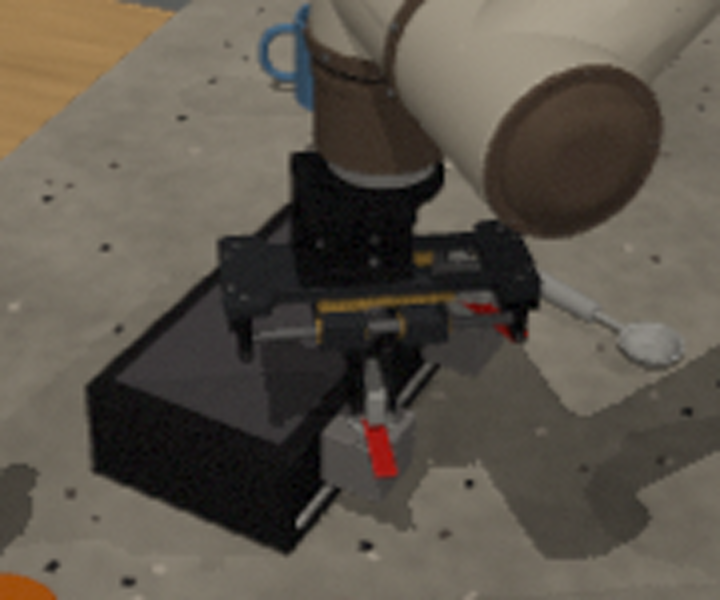

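Emit:
arm_command --increments '[0, 0, 0, 1, 0, 0, 0.12, 0, 0, 0, 1, 0, 0, 0.24, 0, 0, 0, 1, 0, 0, 0.36, 0, 0, 0, 1, 0, 0, 0.48, 0, 0, 0, 1, 0, 0, 0.6, 0, 0, 0, 1, 0, 0, 0.72, 0, 0, 0, 1, 0, 0, 0.84, 0, 0, 0, 1, 0, 0, 0.96, 0, 0, 0, 1, 0, 0, 1.08, 0, 0, 0, 1, 0, 0, 1.2, 0, 0, 0, 1, 0, 0, 1.32, 0, 0, 0, 1, 0, 0, 1.44, 0, 0, 0, 1, 0, 0, 1.56, 0, 0, 0, 1, 0, 0, 1.68, 0, 0, 0, 1, 0, 0, 1.8, 0, 0, 0, 1, 0, 0, 1.92, 0, 0, 0, 1, 0, 0, 2.02, 0, 0, 0, 1, 0, 0, 2.1, 0, 0, 0, 1, 0, 0, 2.15, 0, 0, 0, 1, 0, 0, 2.15]'

```text
clock: 33.37
tool_pos: [0.4624, 0.2032, 0.0923]
tool_rot: [0.03, 1.0, 0.001, -0.002]
force: [-11.8, 6.2, 10.6]
width: 0.0114
```

Run:
```python
from h import *
st=ctrl.sense(); print(st["clock"],st["tool_pos"],st["width"],st["force"],st["moment"])
print(goto(tw([-.1035,.075,.091]),np.radians(-186.1)))
snap("side","d19",(240,140,420,290),4)
```

```text
33.3667 [0.46240961 0.20323588 0.09230224] 0.011419169880897227 [-11.7889082    6.17748338  10.60929427] [1.69169485 3.33364021 0.01214575]
(array([-2.1, -0.1,  1.3]), array([ 0.001, -0.004,  0.047]))
```

View pics/d19.png

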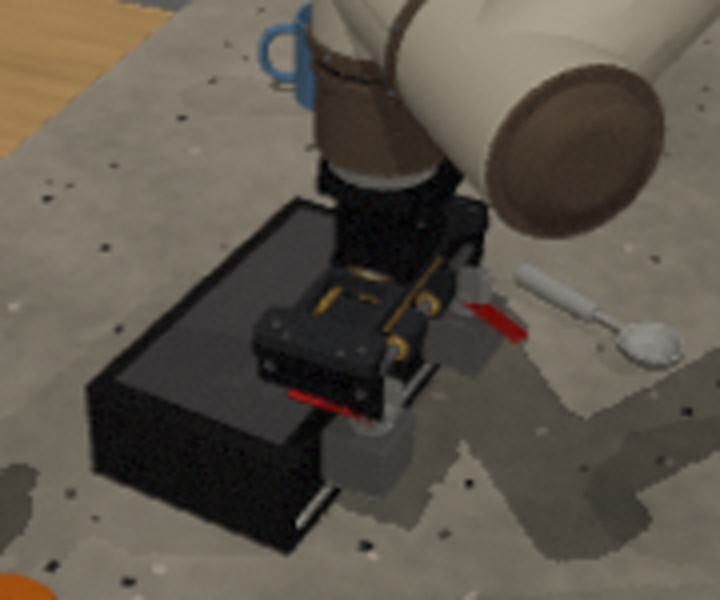

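Emit:
arm_command --increments '[0, -1, 0, 0, 0, 0, 0.03, 0, -1, 0, 0, 0, 0, 0.06, 0, -1, 0, 0, 0, 0, 0.1, 0, -1, 0, 0, 0, 0, 0.12, 0, -1, 0, 0, 0, 0, 0.12, 0, -1, 0, 0, 0, 0, 0.12]'

```text
clock: 33.92
tool_pos: [0.4623, 0.2034, 0.0923]
tool_rot: [0.087, 0.996, 0.0, -0.003]
force: [-5.2, 2.0, 3.5]
width: 0.0121
```

Run:
```python
from h import *
st=ctrl.sense(); print(st["clock"],st["tool_pos"],st["width"],st["force"],st["moment"])
print(goto(tw([-.1035,.075,.091]),np.radians(-186.1)))
```

```text
33.9167 [0.46230145 0.20337863 0.09234226] 0.012133250389157363 [-5.20182911  2.02766358  3.50166931] [0.60513808 1.4749714  0.94402863]
(array([-2.2, -0. ,  1.3]), array([ 0.   , -0.006, -0.068]))
```

Emit:
arm_command --increments '[0.5, 0, 0, 0, 0, 0, 0, 0.5, 0, 0, 0, 0, 0, 0, 0.5, 0, 0, 0, 0, 0, 0, 0.5, 0, 0, 0, 0, 0, 0, 0.5, 0, 0, 0, 0, 0, 0, 0.5, 0, 0, 0, 0, 0, 0, 0.5, 0, 0, -20, 0, 0, 0, 0.5, 0, 0, -50, 0, 0, 0, 0.5, 0, 0, -90, 0, 0, 0, 0.5, -35, 0, -120, 0, 0, -0.07, 0.5, -65, 0, -130, 0, 0, -0.07, 0.5, -65, 0, -130, 0, 0, -0.07, 0.5, -65, 0, -130, 0, 0, -0.07]'

```text
clock: 35.0
tool_pos: [0.5281, 0.1918, 0.2221]
tool_rot: [0.053, 0.999, 0.001, -0.003]
force: [-0.2, 0.6, -0.5]
width: 0.0437
```

```bash
python3 - <<'E'
from h import *
st,im=snap("wrist","w20"); print(st["clock"],st["tool_pos"],st["width"])
E
sed 's/"w16"/"w20"/; s/m\[150:\]=0; m\[:,470:\]=0/m[225:]=0; m[:,460:]=0/' nut.py > nut2.py; python3 nut2.py | grep tongue
```

```text
35.0 [0.52811679 0.19176146 0.2221048 ] 0.04366689617309451
tongue rect [-134.6  -59. ] [13.5 49.5] 64.3 [[-159.8000030517578, -54.400001525878906], [-115.30000305175781, -75.80000305175781], [-109.4000015258789, -63.599998474121094], [-154.0, -42.20000076293945]]
tongue rect [-163.9  184.1] [86.8 24.5] 6.4 [[-208.39999389648438, 191.39999389648438], [-205.60000610351562, 167.10000610351562], [-119.4000015258789, 176.8000030517578], [-122.0999984741211, 201.1999969482422]]
```

View pics/w20.png

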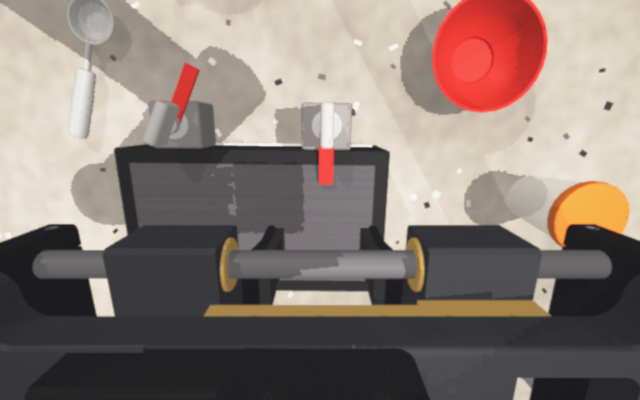

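Run:
```python
exec(open("nut.py").read().split("cs,_=")[0].replace('"w16"','"w20"').replace("m[150:]=0; m[:,470:]=0","m[225:]=0; m[:140]=0"))
exec("def loc"+open("nut.py").read().split("def loc")[1].split("for k")[0])
cs,_=cv2.findContours(m,cv2.RETR_EXTERNAL,cv2.CHAIN_APPROX_NONE)
k=max(cs,key=cv2.contourArea); P=np.array([loc(back("wrist",p[0],.086,st)) for p in k])*1000
r=cv2.minAreaRect(P.astype(np.float32)); print(r,cv2.boxPoints(r).round(1))
Rr=tw([-.1042,-.0745,.16]); print(goto(Rr,np.radians(-31.9)))
```

```text
((-64.81201934814453, 75.06443786621094), (35.862422943115234, 14.861226081848145), 0.02549169212579727) [[-82.7  82.5]
 [-82.7  67.6]
 [-46.9  67.6]
 [-46.9  82.5]]
(array([  63.4, -144.7,   61.6]), array([ 0.01 , -0.003, -2.691]))
```

Emit:
arm_command --increments '[0.6, 20, -35, 0, 0, 0, -0.12, 0.6, 40, -70, 0, 0, 0, -0.24, 0.6, 55, -105, 0, 0, 0, -0.36, 0.6, 63, -140, 0, 0, 0, -0.48, 0.6, 63, -145, 0, 0, 0, -0.6, 0.6, 63, -145, 0, 0, 0, -0.72, 0.6, 63, -145, 0, 0, 0, -0.84, 0.6, 63, -145, 0, 0, 0, -0.96, 0.6, 63, -145, 0, 0, 0, -1.08, 0.6, 63, -145, 10, 0, 0, -1.2, 0.6, 63, -145, 10, 0, 0, -1.32, 0.6, 63, -145, 10, 0, 0, -1.44, 0.6, 63, -145, 10, 0, 0, -1.56, 0.6, 63, -145, 20, 0, 0, -1.68, 0.6, 63, -145, 20, 0, 0, -1.8, 0.6, 63, -145, 20, 0, 0, -1.92, 0.6, 63, -145, 20, 0, 0, -2.04, 0.6, 63, -145, 20, 0, 0, -2.16, 0.6, 63, -145, 30, 0, 0, -2.28, 0.6, 63, -145, 30, 0, 0, -2.4]'

```text
clock: 36.72
tool_pos: [0.4458, 0.0536, 0.1892]
tool_rot: [0.913, -0.408, -0.006, 0.003]
force: [0.1, 0.7, 0.2]
width: 0.0519
```

Run:
```python
from h import *
st=ctrl.sense(); print(st["clock"],st["tool_pos"],st["qpos"],st["width"])
print(goto(tw([-.1042,-.0745,.148]),np.radians(-31.9)))
```

```text
36.7167 [0.44578082 0.05364035 0.18918399] [ 0.47975122  0.11984134 -0.44276462 -0.00623416 -1.01987303  0.25282608] 0.051939111910476746
(array([ 1.2, -2.5, 41.2]), array([ 0.009,  0.009, -0.285]))
```

Emit:
arm_command --increments '[0.6, 1, -2, 10, 0.009, 0.009, -0.12, 0.6, 1, -2, 25, 0.009, 0.009, -0.24, 0.6, 1, -2, 35, 0.009, 0.009, -0.285, 0.6, 1, -2, 41, 0.009, 0.009, -0.285, 0.6, 1, -2, 41, 0.009, 0.009, -0.285, 0.6, 1, -2, 41, 0.009, 0.009, -0.285]'

```text
clock: 37.22
tool_pos: [0.4468, 0.0542, 0.1478]
tool_rot: [0.961, -0.275, -0.001, 0.0]
force: [1.0, 0.2, 1.2]
width: 0.052
```

Run:
```python
from h import *
st,im=snap("wrist","w21"); print(st["clock"],st["tool_pos"],st["qpos"])
print(goto(tw([-.1042,-.0745,.092]),np.radians(-31.9)))
```

```text
37.2167 [0.44681202 0.05415033 0.14783791] [ 4.83350942e-01  1.63491319e-01 -5.11624100e-01 -3.82619566e-04
 -8.96941243e-01  5.30637232e-01]
(array([ 0.4, -0.3, 56.3]), array([-0.,  0., -0.]))
```

View pics/w21.png

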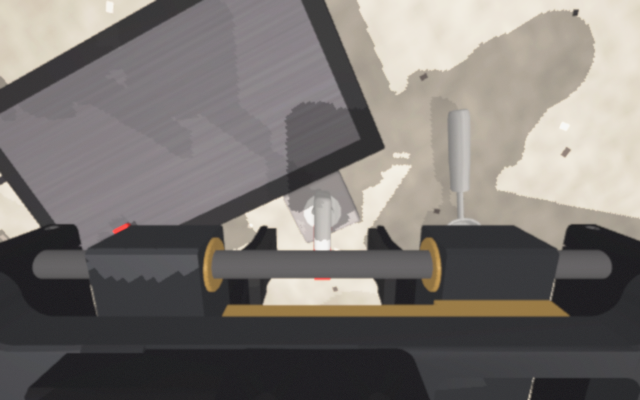

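The wing lies centred between the fingers and aligned with them (column 321). I descend and grip.

Emit:
arm_command --increments '[0.6, 0, 0, 25, 0, 0, 0, 0.6, 0, 0, 45, 0, 0, 0, 0.6, 0, 0, 55, 0, 0, 0, 0.6, 0, 0, 56, 0, 0, 0, 0.6, 0, 0, 56, 0, 0, 0, 0, 0, 0, 56, 0, 0, 0, 0, 0, 0, 56, 0, 0, 0, 0, 0, 0, 56, 0, 0, 0, 0, 0, 0, 56, 0, 0, 0, 0, 0, 0, 56, 0, 0, 0, 0, 0, 0, 56, 0, 0, 0, 0, 0, 0, 56, 0, 0, 0, 0, 0, 0, 56, 0, 0, 0, 0, 0, 0, 56, 0, 0, 0, 0, 0, 0, 56, 0, 0, 0, 0, 0, 0, 56, 0, 0, 0, 0, 0, 0, 56, 0, 0, 0]'

```text
clock: 38.68
tool_pos: [0.4469, 0.0537, 0.0925]
tool_rot: [0.961, -0.275, -0.0, 0.001]
force: [-2.2, -5.2, 4.3]
width: 0.0119
```

Run:
```python
from h import *
st=ctrl.sense(); print(st["clock"],st["tool_pos"],st["width"],st["force"],st["moment"])
print(goto(tw([-.1042,-.0745,.092]),np.radians(-186.1)))
```

```text
38.6833 [0.44692513 0.0537412  0.09246167] 0.011866176124421148 [-2.15369218 -5.17344194  4.34861522] [-1.54861095  0.55847779 -0.01060385]
(array([ 0.5, -1.1,  0.5]), array([ 1.000e-03, -1.000e-03,  2.691e+00]))
```

Emit:
arm_command --increments '[0, 0, 0, 0, 0, 0, 0.08, 0, 0, 0, 0, 0, 0, 0.2, 0, 0, 0, 0, 0, 0, 0.32, 0, 0, 0, 0, 0, 0, 0.44, 0, 0, 0, 0, 0, 0, 0.56, 0, 0, 0, 0, 0, 0, 0.68, 0, 0, 0, 0, 0, 0, 0.8, 0, 0, 0, 0, 0, 0, 0.92, 0, 0, 0, 0, 0, 0, 1.04, 0, 0, 0, 0, 0, 0, 1.16, 0, 0, 0, 0, 0, 0, 1.28, 0, 0, 0, 0, 0, 0, 1.4, 0, 0, 0, 0, 0, 0, 1.52, 0, 0, 0, 0, 0, 0, 1.64, 0, 0, 0, 0, 0, 0, 1.76, 0, 0, 0, 0, 0, 0, 1.88, 0, 0, 0, 0, 0, 0, 2.0, 0, 0, 0, 0, 0, 0, 2.12, 0, 0, 0, 0, 0, 0, 2.24, 0, 0, 0, 0, 0, 0, 2.36]'

```text
clock: 40.35
tool_pos: [0.445, 0.054, 0.0924]
tool_rot: [-0.109, 0.994, 0.0, -0.002]
force: [-7.9, 2.2, 9.2]
width: 0.0116
```

Run:
```python
from h import *
st=ctrl.sense(); print(st["clock"],st["tool_pos"],st["width"],st["force"],st["moment"])
print(goto(tw([-.1042,-.0745,.092]),np.radians(-186.1)))
```

```text
40.35 [0.44495919 0.0539895  0.09243287] 0.011636984247150041 [-7.92767538  2.16457403  9.21954513] [0.67410062 2.27521354 0.0440662 ]
(array([-2.9, -0.2,  0.4]), array([-0.   , -0.005,  0.325]))
```

Emit:
arm_command --increments '[0, -1, 0, 0, 0, 0, 0.1, 0, -1, 0, 0, 0, 0, 0.2, 0, -1, 0, 0, 0, 0, 0.28, 0, -1, 0, 0, 0, 0, 0.34, 0, -1, 0, 0, 0, 0, 0.39, 0, -1, 0, 0, 0, 0, 0.39, 0, -1, 0, 0, 0, 0, 0.39]'

```text
clock: 40.93
tool_pos: [0.4451, 0.0544, 0.0924]
tool_rot: [0.084, 0.996, -0.001, -0.003]
force: [-4.4, -0.4, 5.3]
width: 0.0119
```

Run:
```python
from h import *
st=ctrl.sense(); print(st["clock"],st["tool_pos"],st["width"],st["force"],st["moment"])
print(goto(tw([-.1042,-.0745,.092]),np.radians(-186.1)))
```

```text
40.9333 [0.4450532  0.05442609 0.09244321] 0.011872771286887178 [-4.37792816 -0.38060917  5.29099987] [-0.03427059  1.30499676  0.75681322]
(array([-2.8,  0.4,  0.4]), array([-0.002, -0.006, -0.062]))
```

The right nut is at its stop, with the reaction moment at 0.76 N m. I release, rise and look.

Emit:
arm_command --increments '[0.5, 0, 0, 0, 0, 0, 0, 0.5, 0, 0, 0, 0, 0, 0, 0.5, 0, 0, 0, 0, 0, 0, 0.5, 0, 0, 0, 0, 0, 0, 0.5, 0, 0, 0, 0, 0, 0, 0.5, 0, 0, 0, 0, 0, 0, 0.5, 0, 0, -20, 0, 0, 0, 0.5, 0, 0, -50, 0, 0, 0, 0.5, 0, 0, -90, 0, 0, 0, 0.5, -35, 20, -120, 0, 0, -0.06, 0.5, -65, 50, -130, 0, 0, -0.06, 0.5, -75, 75, -150, 0, 0, -0.06, 0.5, -75, 75, -150, 0, 0, -0.06, 0.5, -75, 75, -150, 0, 0, -0.06]'

```text
clock: 42.1
tool_pos: [0.5338, 0.1173, 0.2422]
tool_rot: [0.054, 0.999, 0.0, -0.002]
force: [-0.8, 0.8, -0.1]
width: 0.0438
```

Run:
```python
from h import *
s2,im=snap("wrist","w22"); print(s2["clock"],s2["tool_pos"],s2["width"]); snap("scene","s22"); snap("side","d22")
exec(open("nut.py").read().split("cs,_=")[0].replace('"w16"','"w22"').replace("m[150:]=0; m[:,470:]=0","m[225:]=0; m[:120]=0"))
exec("def loc"+open("nut.py").read().split("def loc")[1].split("for k")[0])
cs,_=cv2.findContours(m,cv2.RETR_EXTERNAL,cv2.CHAIN_APPROX_NONE)
for k in cs:
    if cv2.contourArea(k)<80: continue
    P=np.array([loc(back("wrist",p[0],.086,st)) for p in k])*1000
    r=cv2.minAreaRect(P.astype(np.float32)); print(r)
```

```text
42.1 [0.53381097 0.11727835 0.24222843] 0.04380468720542565
((-71.35201263427734, 74.46589660644531), (15.487618446350098, 48.206390380859375), 87.35596466064453)
((-72.02536010742188, -74.24176788330078), (47.11470413208008, 15.250053405761719), 1.455478549003601)
```

View pics/w22.png

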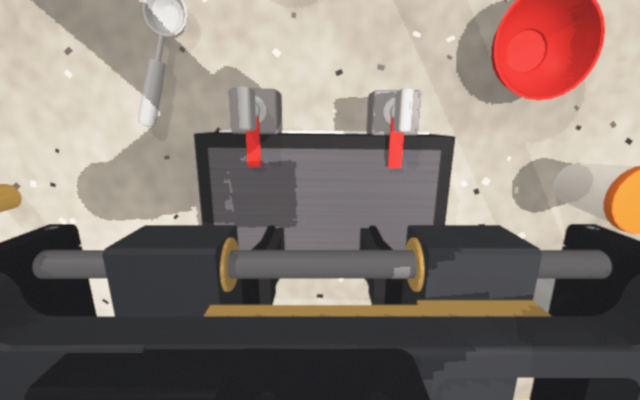

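View pics/s22.png

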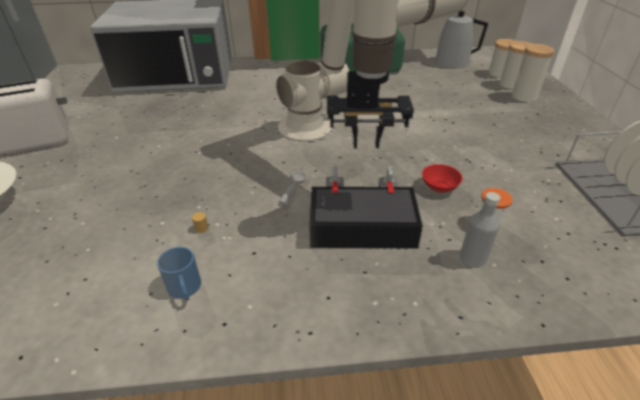

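View pics/d22.png

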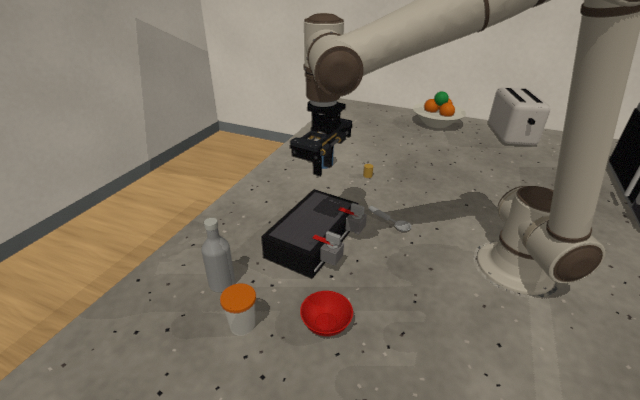

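Run:
```python
exec(open("nut.py").read().split("cs,_=")[0].replace('"w16"','"w22"').replace("m[150:]=0; m[:,470:]=0","m[225:]=0; m[:138]=0"))
exec("def loc"+open("nut.py").read().split("def loc")[1].split("for k")[0])
cs,_=cv2.findContours(m,cv2.RETR_EXTERNAL,cv2.CHAIN_APPROX_NONE)
for k in cs:
    if cv2.contourArea(k)<80: continue
    P=np.array([loc(back("wrist",p[0],.086,st)) for p in k])*1000
    print(cv2.minAreaRect(P.astype(np.float32)))
    print(P[:,0].max(), P[P[:,0]>P[:,0].max()-3][:,1].mean())
```

```text
((-62.606956481933594, 74.45094299316406), (15.551321983337402, 30.16508674621582), 89.9928207397461)
-47.52447049358474 74.26308138795146
((-63.15341567993164, -74.28311157226562), (15.35922622680664, 29.1103572845459), 89.99642944335938)
-48.59790133251586 -74.10677044147398
```

Both tongues point straight over the lid, within measurement error of 0°. I hand in.

Run:
```python
from h import *
ctrl.close_job(); print("ok")
```

```text
the job is handed in; nothing more can be done
ok
```

The lunch is packed and handed in, at about 42 s on the robot's clock. `close_job` gives no verdict, so the evidence is my own checks:

- **Packed:** I put the red and yellow dip pots and the green and orange snack tubs in the tin. They stood upright in the pictures taken before the lid closed. The blue-lidded tub was not in any picture, so I took it as absent.
- **Lid:** I pushed it down onto a rigid stop. At about 32 N the fingertip height read 78.6 mm, against the 78.5 mm given for a shut lid. I did not touch the nuts until then.
- **Wing nuts:** I turned both clockwise to their stops, which showed as a reaction of about 0.94 N m on the left and 0.76 N m on the right. In the last wrist picture both tongues lie over the lid. The first fit read them 1.5–3° off, because the wings hid part of each tongue. A second fit on the visible ends read within 0.1° of straight.
- **Bystanders:** By eye in the last scene and side pictures, they stand where they were. I did not measure them. The gripper was clear of everything when I handed in.

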